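# Tighten the spice jars' caps and shelve them behind the rack's end stop

### The job

Put the spice jars away: some of their screw caps were left loose, which only shows when you tug them round, so make sure that each jar's cap is screwed down tight before you stand that jar on the spice rack. Line all the jars up close side by side in the rack, starting at its fixed end, and finally slide the rack's end stop up to the last jar so that the row is held, without leaving a gap. Leave the glass cup, the oil bottle, the red pot and the arepa press where they are.

Things in the scene. Friction and masses are not known exactly. Their poses are not given: they have to be found in the camera images.
- rack: Low wooden spice rack fixed to the counter, 460 mm long (y) by 100 mm deep (x). Origin: centre of its underside; z up, y along it to the fixed end. Deck 30 mm above the origin. Jars stand in one row on the line x = 0, between a front lip (inner face x = -33 mm, 15 mm above the deck) and a steel guide rod (near face x = +33 mm, top 28 mm above the deck). Low board at the -y end.
- row_start (a point): Foot of the rack's fixed end: the point on the deck, on the jars' line, at the inner face of the upright end board (65 mm high) at the rack's +y end, 220 mm from the rack's middle. Axes as the rack's; the row of jars starts here and runs to -y.
- stop (a joint): The rack's sliding end stop, an upright aluminium plate (60 mm wide, top 76 mm above the deck) on a shoe on the rod. Value: clear distance (m) from the fixed end's face to the plate, 0 to 0.37, growing towards the rack's -y. About 2.5 N of friction; stays where left. At the start it stands in the room that the jars need.
- stop_face (a point): Centre of the stop plate's face that looks to the fixed end, 40 mm above the deck; y axis towards the fixed end, as the rack's.
- stop_knob (a point): Centre of the stop's black upright grip knob, 26 mm across, 32 mm high (16 mm above and below this point; 92 mm above the deck), on a bracket 22 mm wide (rack's x). It stands 27 mm from the plate's face, away from the fixed end: fingers closing along the rack's x pass beside the bracket and clear of the jars.
- jar_a: Glass spice jar with a blue ribbed screw cap, one of up to five alike but for the contents (4 or 5 present). Origin: centre of its underside; z up. Glass 54 mm across, 64 mm high; cap above it 58 mm across, 21 mm high (centre 74.5 mm above the underside; a white bar on top turns with it); 85 mm in all, 0.3 to 0.5 kg. Upright on the counter at the start.
- cap_a (a joint): Angle (rad) of jar_a's cap on its jar; grows as it is screwed down (clockwise from above). Each thread comes tight at its own unmarked value between 1.8 and 3.0. A loose cap is 0.5 to 1.2 short of it and turns on at 0.025 N m, the jar standing still; a tight one is at its hard stop: twisted on, the whole jar turns on the counter (0.05 to 0.15 N m). Stays where left; does not come off.
- jar_b: Glass spice jar with a blue ribbed screw cap, one of up to five alike but for the contents (4 or 5 present). Origin: centre of its underside; z up. Glass 54 mm across, 64 mm high; cap above it 58 mm across, 21 mm high (centre 74.5 mm above the underside; a white bar on top turns with it); 85 mm in all, 0.3 to 0.5 kg. Upright on the counter at the start.
- cap_b (a joint): Angle (rad) of jar_b's cap on its jar; grows as it is screwed down (clockwise from above). Each thread comes tight at its own unmarked value between 1.8 and 3.0. A loose cap is 0.5 to 1.2 short of it and turns on at 0.025 N m, the jar standing still; a tight one is at its hard stop: twisted on, the whole jar turns on the counter (0.05 to 0.15 N m). Stays where left; does not come off.
- jar_c: Glass spice jar with a blue ribbed screw cap, one of up to five alike but for the contents (4 or 5 present). Origin: centre of its underside; z up. Glass 54 mm across, 64 mm high; cap above it 58 mm across, 21 mm high (centre 74.5 mm above the underside; a white bar on top turns with it); 85 mm in all, 0.3 to 0.5 kg. Upright on the counter at the start.
- cap_c (a joint): Angle (rad) of jar_c's cap on its jar; grows as it is screwed down (clockwise from above). Each thread comes tight at its own unmarked value between 1.8 and 3.0. A loose cap is 0.5 to 1.2 short of it and turns on at 0.025 N m, the jar standing still; a tight one is at its hard stop: twisted on, the whole jar turns on the counter (0.05 to 0.15 N m). Stays where left; does not come off.
- jar_d: Glass spice jar with a blue ribbed screw cap, one of up to five alike but for the contents (4 or 5 present). Origin: centre of its underside; z up. Glass 54 mm across, 64 mm high; cap above it 58 mm across, 21 mm high (centre 74.5 mm above the underside; a white bar on top turns with it); 85 mm in all, 0.3 to 0.5 kg. Upright on the counter at the start.
- cap_d (a joint): Angle (rad) of jar_d's cap on its jar; grows as it is screwed down (clockwise from above). Each thread comes tight at its own unmarked value between 1.8 and 3.0. A loose cap is 0.5 to 1.2 short of it and turns on at 0.025 N m, the jar standing still; a tight one is at its hard stop: twisted on, the whole jar turns on the counter (0.05 to 0.15 N m). Stays where left; does not come off.
- jar_e: Glass spice jar with a blue ribbed screw cap, one of up to five alike but for the contents (4 or 5 present). Origin: centre of its underside; z up. Glass 54 mm across, 64 mm high; cap above it 58 mm across, 21 mm high (centre 74.5 mm above the underside; a white bar on top turns with it); 85 mm in all, 0.3 to 0.5 kg. Upright on the counter at the start.
- cap_e (a joint): Angle (rad) of jar_e's cap on its jar; grows as it is screwed down (clockwise from above). Each thread comes tight at its own unmarked value between 1.8 and 3.0. A loose cap is 0.5 to 1.2 short of it and turns on at 0.025 N m, the jar standing still; a tight one is at its hard stop: twisted on, the whole jar turns on the counter (0.05 to 0.15 N m). Stays where left; does not come off.
- cup: Glass cup, 68 mm across, 90 mm high, standing among the jars; origin under its centre. Leave alone.
- press: Wooden arepa press, 200 mm square, 70 mm high, to the right; origin under its centre. Leave alone.
- pot: Red ceramic pot with lid, 206 mm across, 165 mm high, to the left; origin under its centre. Leave alone.
- oil: Amber oil bottle, 60 mm across, 200 mm high, to the left of the jars; origin under its centre. Leave alone.
There are look-alikes about, which are no part of the job. What is shaped like the jar_b but purple is not meant. Leave any purple look-alike of the jar_c alone.

How it is judged:
On the way, in this order (a step that is already met when the one before it is completed fails the run):
1. every jar's cap is screwed down tight (value of joint cap_a above 2.25 rad and value of joint cap_b above 2.75 rad and value of joint cap_c above 1.95 rad and value of joint cap_d above 2.45 rad and value of joint cap_e above 1.75 rad), for 0.2 s.
2. all the jars stand in the rack, side by side from the fixed end (z of jar_a in the frame of rack between 0.026 and 0.036 m and x of jar_a in the frame of rack between -0.015 and 0.015 m and angle between each of jar_a, jar_b, jar_c, jar_d, jar_e's own z axis and vertical below 0.1 rad and (y of jar_a in the frame of rack between 0.175 and 0.195 m or y of jar_a in the frame of rack between 0.108 and 0.138 m or y of jar_a in the frame of rack between 0.041 and 0.081 m or y of jar_a in the frame of rack between -0.026 and 0.024 m or y of jar_a in the frame of rack between -0.093 and -0.033 m) and z of jar_b in the frame of rack between 0.026 and 0.036 m and x of jar_b in the frame of rack between -0.015 and 0.015 m and (y of jar_b in the frame of rack between 0.175 and 0.195 m or y of jar_b in the frame of rack between 0.108 and 0.138 m or y of jar_b in the frame of rack between 0.041 and 0.081 m or y of jar_b in the frame of rack between -0.026 and 0.024 m or y of jar_b in the frame of rack between -0.093 and -0.033 m) and z of jar_c in the frame of rack between 0.026 and 0.036 m and x of jar_c in the frame of rack between -0.015 and 0.015 m and (y of jar_c in the frame of rack between 0.175 and 0.195 m or y of jar_c in the frame of rack between 0.108 and 0.138 m or y of jar_c in the frame of rack between 0.041 and 0.081 m or y of jar_c in the frame of rack between -0.026 and 0.024 m or y of jar_c in the frame of rack between -0.093 and -0.033 m) and z of jar_d in the frame of rack between 0.026 and 0.036 m and x of jar_d in the frame of rack between -0.015 and 0.015 m and (y of jar_d in the frame of rack between 0.175 and 0.195 m or y of jar_d in the frame of rack between 0.108 and 0.138 m or y of jar_d in the frame of rack between 0.041 and 0.081 m or y of jar_d in the frame of rack between -0.026 and 0.024 m or y of jar_d in the frame of rack between -0.093 and -0.033 m) and z of jar_e in the frame of rack between 0.026 and 0.036 m and x of jar_e in the frame of rack between -0.015 and 0.015 m and (y of jar_e in the frame of rack between 0.175 and 0.195 m or y of jar_e in the frame of rack between 0.108 and 0.138 m or y of jar_e in the frame of rack between 0.041 and 0.081 m or y of jar_e in the frame of rack between -0.026 and 0.024 m or y of jar_e in the frame of rack between -0.093 and -0.033 m) and (y of jar_a in the frame of rack between 0.175 and 0.195 m or y of jar_b in the frame of rack between 0.175 and 0.195 m or y of jar_c in the frame of rack between 0.175 and 0.195 m or y of jar_d in the frame of rack between 0.175 and 0.195 m or y of jar_e in the frame of rack between 0.175 and 0.195 m) and (y of jar_a in the frame of rack between 0.108 and 0.138 m or y of jar_b in the frame of rack between 0.108 and 0.138 m or y of jar_c in the frame of rack between 0.108 and 0.138 m or y of jar_d in the frame of rack between 0.108 and 0.138 m or y of jar_e in the frame of rack between 0.108 and 0.138 m) and (y of jar_a in the frame of rack between 0.041 and 0.081 m or y of jar_b in the frame of rack between 0.041 and 0.081 m or y of jar_c in the frame of rack between 0.041 and 0.081 m or y of jar_d in the frame of rack between 0.041 and 0.081 m or y of jar_e in the frame of rack between 0.041 and 0.081 m) and (y of jar_a in the frame of rack between -0.026 and 0.024 m or y of jar_b in the frame of rack between -0.026 and 0.024 m or y of jar_c in the frame of rack between -0.026 and 0.024 m or y of jar_d in the frame of rack between -0.026 and 0.024 m or y of jar_e in the frame of rack between -0.026 and 0.024 m)), for 0.2 s.
At the end, for the whole second after the job is handed in: Each cap within 0.15 rad of tight; each jar upright on the deck between lip and rod, in one row, centres 25-45, 82-112, 139-179, 196-246 (with five, also 253-313) mm from the fixed end's face; the stop's plate beyond the last jar, under 11 mm from its cap; all at rest (all of step 1 and all of step 2 and (y of jar_a in the frame of stop_face between 0 and 0.04 m or y of jar_b in the frame of stop_face between 0 and 0.04 m or y of jar_c in the frame of stop_face between 0 and 0.04 m or y of jar_d in the frame of stop_face between 0 and 0.04 m or y of jar_e in the frame of stop_face between 0 and 0.04 m) and y of each of jar_a, jar_b, jar_c, jar_d, jar_e in the frame of stop_face above 0 m and linear speed of each of jar_a, jar_b, jar_c, jar_d, jar_e below 0.02 m/s); the robot touches nothing.
It fails at once if a jar is stood on the rack with its cap loose (((z of jar_a in the frame of rack between 0.026 and 0.036 m and x of jar_a in the frame of rack between -0.015 and 0.015 m and angle between jar_a's own z axis and vertical below 0.1 rad) and y of jar_a in the frame of rack between -0.22 and 0.22 m and value of joint cap_a below 2.2 rad) or ((z of jar_b in the frame of rack between 0.026 and 0.036 m and x of jar_b in the frame of rack between -0.015 and 0.015 m and angle between jar_b's own z axis and vertical below 0.1 rad) and y of jar_b in the frame of rack between -0.22 and 0.22 m and value of joint cap_b below 2.7 rad) or ((z of jar_c in the frame of rack between 0.026 and 0.036 m and x of jar_c in the frame of rack between -0.015 and 0.015 m and angle between jar_c's own z axis and vertical below 0.1 rad) and y of jar_c in the frame of rack between -0.22 and 0.22 m and value of joint cap_c below 1.9 rad) or ((z of jar_d in the frame of rack between 0.026 and 0.036 m and x of jar_d in the frame of rack between -0.015 and 0.015 m and angle between jar_d's own z axis and vertical below 0.1 rad) and y of jar_d in the frame of rack between -0.22 and 0.22 m and value of joint cap_d below 2.4 rad) or ((z of jar_e in the frame of rack between 0.026 and 0.036 m and x of jar_e in the frame of rack between -0.015 and 0.015 m and angle between jar_e's own z axis and vertical below 0.1 rad) and y of jar_e in the frame of rack between -0.22 and 0.22 m and value of joint cap_e below 1.7 rad)).
It fails at once if the cup, bottle, pot or press is pushed more than 40 mm or knocked over (distance of any of cup, press, pot, oil from where it was at the start of the episode above 0.04 m or angle between any of cup, press, pot, oil's own z axis and vertical above 0.5 rad).
Of jar_a, jar_b, jar_c, jar_d, jar_e only 4 to 5 are there at a start; the rules pass over those that are not, and their reading is None.
At some moment in a run one of jar_a, jar_b, jar_c, jar_d, jar_e may be knocked a few centimetres aside while the robot is not near it.
It also fails if it takes over 210 s, if anything falls off the work surface, if the arm or the gripper's body presses on something with over 40 N, if the wrist force passes 120 N, or if a joint passes its speed limit or range.

### The arm

A 6-joint arm with a two-finger parallel gripper is mounted at the origin on the work surface. World frame = base frame: x ahead of the robot, y to its left, z up, the work surface at z = 0. Lengths are in m, angles in rad, forces in N, time in s.
With the tool pointing down it reaches from about 0.3 to 0.775 m from the base axis. Payload 14.6 kg.
Tool frame: the origin (TCP) lies at the very end of the fingers, on their centre line; the grasp point (between the pads) lies 19 mm behind it; z points along the fingers, y is the line along which they close (so a half turn about z gives the same grasp; the last joint's range is limited). The gripper opens to 94 mm and grips with 3 to 60 N. Pads are 16 mm wide; open, the fingers measure 119 mm over their backs; the gripper's body (75 mm by 177 mm) begins 78 mm behind the grasp point.
Start: joints at [-1.239, 0.3, 1.521, -0, 1.321, -0.067], TCP at [0.214, -0.507, 0.205] pointing down, gripper open.
Joint ranges: [-3.03, 3.03], [-0.79, 2.21], [0.23, 2.52], [-1.04, 4.18], [0, 3.07], [-2.55, 2.55]. Speed limits (rad/s): [2.22, 2.22, 2.57, 3.14, 3.14, 3.14].

### API

Orientations are given as [roll, pitch, yaw] about the fixed x, y, z axes, in that order (R = Rz(yaw) Ry(pitch) Rx(roll)).
In Python, from station import ctrl gives the robot as it stands.
- The arm moves only by the tool move_arm, never from a script. Its argument "increments" is a list of rows, each a list of 7 numbers: the opening, from 0 (shut) to 1 (fully open), then the shift along the tool's x, y, z in units of 50 mm (1.0 is 50 mm), then the turn, a rotation vector about the tool's x, y, z in rad. In form: [[claw, tx, ty, tz, rx, ry, rz], ...]. A call has 1 to 20 rows; each row shifts and turns the commanded pose from where the row before left it, along the tool's axes as they then stand; what a row does not reach is not made up. A row lasts 1/10 s, in which the tool goes at most 50 mm and 8.59 degrees, less where a joint would pass 70% of its speed; a pose out of reach is approached as far as the arm can. A call is refused whole if a number of a shift passes 1 or a number of a turn 0.15, either way. A call with a gripper value outside its range is refused whole. The fingers move at their own pace and stop on an object; "force" is the grip in N (left out, the last holds). Time passes only in rows, so rows that do not move let the fingers close. It gives the time, the measured TCP pose, the force, the opening and the grip force at its end, in the units of the state.
- ctrl.get_obs(): the state, without advancing time (a new reading comes with each control period).
- ctrl.camera(name): name is "side" or "top"; returns a dict with "color" (400x640x3 uint8, blue, green, red), "K" (3x3 intrinsics, pixels), "distortion" ([k1, k2, p1, p2, k3] as OpenCV has them; the pictures are not rectified), "pose" (4x4, takes a point from camera to world coordinates). Camera axes: x right, y down, z forward; pixel columns grow to the right and rows downward; lengths in m; the calibration is good to about 2 mm. A picture is of the moment at which its call begins. There is no depth.
- ctrl.hand_in(): hands the job in; it is judged then, once.
Trained networks look in a picture, given as the dict that the camera call returned (one of the last four; its "shot" number tells which), for a name from the list of things; names that differ only in an ending like _2 or _b are one class to them, and where a whole thing is asked for, a point or a joint stands for the part that bears it (a point fixed in the world has none). Each returns a list of dicts, best first, with "conf" (0 to 1); they miss things now and then, are a little off and sometimes report something else, mostly with a low value. They report only what shows in the picture. A call takes as long as a camera call. They do not tell look-alikes from the thing itself.
- ctrl.cut_out(name, picture): "mask" (400x640 bool, what is visible of it) and "centre" ([row, column] in pixels, amid what is visible of it).
The state is a dict: "time_s": time; "qpos": joint angles; "joint_vel": joint speeds; "tau": joint torques, N m; "ee_pos": TCP position; "eef_rot": TCP orientation; "force": force on the tool from outside, world axes, zero at the start; "moment": the same for the moment, N m; "grip_width": finger opening in m; "grip_force": force on a finger pad.
Only numpy, scipy, OpenCV 4.12 (cv2) and the standard library are available. Lean on these libraries where they do the work, as an engineer would, in place of code of your own. Each camera call takes 0.05 s, during which the arm holds its last target. There are 200 camera calls.

## Working session

There is one attempt and no reset: what is moved stays moved. The work goes in short steps, Python scripts to look and compute and a tool call to move; the robot and the scene stay as the last step left them, time stands still between calls to the robot, and variables do not carry over. Pictures are saved under pics/ and viewed, at most 14 in all, crops included, and the job is handed in when it is done.

Besides the shell and the picture viewer there is one more tool, called after "Call:" by a JSON object that holds its "api" and its "payload", one argument or row to a line. move_arm: Moves the arm, as the interface text tells. Its arguments: {"type":"object","properties":{"increments":{"type":"array","items":{"type":"array","items":{"type":"number"}}},"force":{"type":"number"}},"required":["increments"]}

```bash
mkdir -p pics; ls; cat > h.py <<'E'
import numpy as np, cv2
from station import ctrl
def px2w(p,uv,z):
    uv=np.array(uv,float).reshape(-1,1,2)
    n=cv2.undistortPoints(uv,p["K"],np.array(p["distortion"]))[:,0]
    T=np.array(p["pose"]); d=np.c_[n,np.ones(len(n))]@T[:3,:3].T; o=T[:3,3]
    return o+d*((z-o[2])/d[:,2])[:,None]
def w2px(p,X):
    T=np.linalg.inv(np.array(p["pose"]))
    r=cv2.Rodrigues(T[:3,:3])[0]
    return cv2.projectPoints(np.array(X,float).reshape(-1,1,3),r,T[:3,3],np.array(p["K"]),np.array(p["distortion"]))[0][:,0]
E
python3 - <<'E'
from h import *
o=ctrl.get_obs(); print({k:np.round(v,3) for k,v in o.items()})
for n in ("top","side"):
    p=ctrl.camera(n); cv2.imwrite(f"pics/{n}0.png",p["color"]); print(n,np.round(p["pose"],3).tolist(),np.round(p["K"],1).tolist())
    for t in ("jar_a","cup","stop_knob","rack","cap_a","oil","press","pot","stop"):
        for d in ctrl.cut_out(t,p):
            m=d["mask"]; ys,xs=np.nonzero(m); c=p["color"][m].mean(0)
            print(t,round(d["conf"],2),np.round(d["centre"]),"rows",ys.min(),ys.max(),"cols",xs.min(),xs.max(),"bgr",np.round(c),np.round(px2w(p,[d["centre"][::-1]],0.075)[0],3))
E
```

```text
pics
{'time_s': np.float64(0.0), 'qpos': array([-1.239,  0.3  ,  1.522, -0.   ,  1.321, -0.067]), 'joint_vel': array([ 0.001, -0.   , -0.001,  0.   , -0.001, -0.   ]), 'tau': array([ 1.0000e-03, -5.3180e+01, -3.5273e+01,  7.1000e-02,  2.4000e-02,
       -0.0000e+00]), 'ee_pos': array([ 0.213, -0.507,  0.205]), 'eef_rot': array([-3.14 , -0.   ,  0.399]), 'force': array([ 0.106, -0.217, -0.51 ]), 'moment': array([ 0.054,  0.017, -0.   ]), 'grip_force': np.float64(0.0), 'grip_width': np.float64(0.094)}
top [[-0.006, -0.986, 0.169, 0.248], [-1.0, 0.005, -0.006, -0.014], [0.005, -0.169, -0.986, 1.431], [0.0, 0.0, 0.0, 1.0]] [[431.4, 0.0, 319.6], [0.0, 431.4, 198.3], [0.0, 0.0, 1.0]]
jar_a 0.87 [213. 297.] rows 204 223 cols 287 304 bgr [115.  73.  45.] [0.433 0.051 0.075]
jar_a 0.82 [219. 226.] rows 207 226 cols 215 236 bgr [109.  73.  50.] [0.415 0.276 0.075]
jar_a 0.69 [206. 259.] rows 193 212 cols 249 266 bgr [111.  73.  47.] [0.456 0.172 0.075]
jar_a 0.63 [242. 287.] rows 237 255 cols 276 295 bgr [127.  59. 107.] [0.342 0.082 0.075]
jar_a 0.55 [204. 368.] rows 192 212 cols 360 380 bgr 
[... 2486 characters left out ...]
328.] rows 155 167 cols 321 337 bgr [98. 61. 36.] [ 0.45  -0.317  0.075]
cap_a 0.54 [243. 355.] rows 234 251 cols 344 363 bgr [112.  46.  86.] [0.324 0.09  0.075]
cap_a 0.53 [181. 317.] rows 176 190 cols 310 326 bgr [101.  63.  39.] [ 0.475 -0.195  0.075]
cap_a 0.51 [175. 354.] rows 167 180 cols 344 361 bgr [82. 33. 63.] [ 0.352 -0.246  0.075]
oil 0.86 [329. 298.] rows 294 354 cols 287 311 bgr [ 59.  95. 116.] [0.441 0.411 0.075]
press 0.71 [142. 299.] rows 126 159 cols 271 329 bgr [39. 62. 89.] [ 0.576 -0.433  0.075]
pot 0.87 [346. 222.] rows 299 393 cols 177 263 bgr [ 12.  14. 113.] [0.616 0.486 0.075]
stop 0.74 [224. 251.] rows 204 236 cols 239 263 bgr [104. 102. 100.] [0.648 0.049 0.075]
```

```bash
python3 - <<'E'
import cv2
a=cv2.imread("pics/top0.png")[110:270,110:510]; b=cv2.imread("pics/side0.png")[120:400,170:410]
cv2.imwrite("pics/t1.png",cv2.resize(a,None,fx=2,fy=2,interpolation=cv2.INTER_CUBIC)); cv2.imwrite("pics/s1.png",cv2.resize(b,None,fx=2,fy=2,interpolation=cv2.INTER_CUBIC))
E
```

```text
(no output)
```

View pics/t1.png

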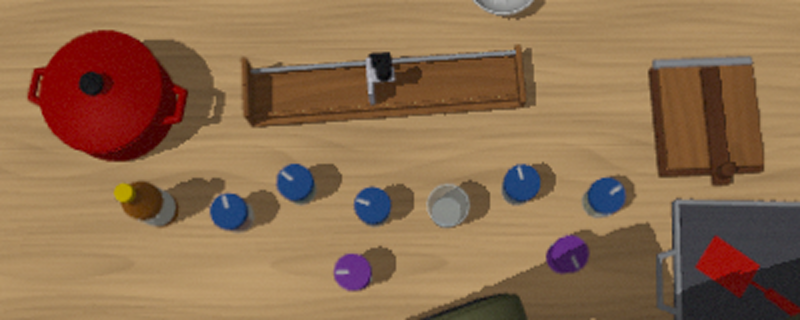

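View pics/s1.png

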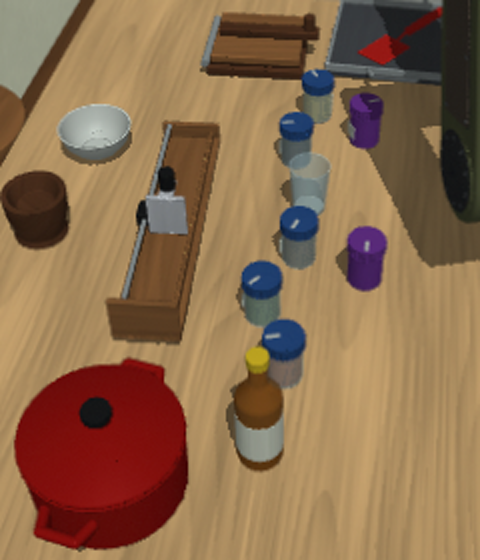

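```bash
cat >> h.py <<'E'
from scipy.optimize import minimize
def blue(p):
    h=cv2.cvtColor(p["color"],cv2.COLOR_BGR2HSV)
    return cv2.inRange(h,(98,120,40),(118,255,255))
def cyl(x,y,z0,z1,r):
    a=np.linspace(0,2*np.pi,40,endpoint=False)
    return np.array([[x+r*np.cos(t),y+r*np.sin(t),z] for z in (z0,z1) for t in a])
def jars(p,zb=0.0):
    out=[]
    n,l,s,c=cv2.connectedComponentsWithStats(cv2.morphologyEx(blue(p),cv2.MORPH_CLOSE,np.ones((5,5))))
    for i in range(1,n):
        if s[i,4]<80: continue
        cnt=cv2.findContours((l==i).astype(np.uint8),cv2.RETR_EXTERNAL,cv2.CHAIN_APPROX_NONE)[0][0]
        hh=cv2.convexHull(cnt); m=cv2.moments(hh); c0=np.array([m["m10"]/m["m00"],m["m01"]/m["m00"]])
        zb_=zb
        X=px2w(p,[c0],zb_+.078)[0][:2]
        for _ in range(4):
            q=cv2.convexHull(w2px(p,cyl(*X,zb_+.064,zb_+.085,.029)).astype(np.float32)); m=cv2.moments(q)
            c1=np.array([m["m10"]/m["m00"],m["m01"]/m["m00"]])
            X=X+px2w(p,[c0],zb_+.075)[0][:2]-px2w(p,[c1],zb_+.075)[0][:2]
        out.append((np.round(X,4),int(s[i,4]),np.round(c0)))
    return out
def box(x0,x1,y0,y1,z0,z1):
    return np.array([[x,y,z] for x in (x0,x1) for y in (y0,y1) for z in (z0,z1)])
def R2(v,P):
    c,s=np.cos(v[2]),np.sin(v[2]); return P@np.array([[c,s,0],[-s,c,0],[0,0,1]])+[v[0],v[1],0]
RACK=[box(-.05,.05,-.23,.23,0,.03),box(-.05,.05,.22,.23,0,.095),box(-.043,-.033,-.23,.23,0,.045)]
E
python3 - <<'E'
from h import *
P={}
for n in ("top","side"):
    p=ctrl.camera(n); P[n]=p
    for j in jars(p): print(n,*j)
    m=np.zeros((400,640),np.uint8)
    for t in ("rack","stop"):
        d=ctrl.cut_out(t,p)[0]; m|=d["mask"].astype(np.uint8)
    p["m"]=m
def pred(p,v):
    q=np.zeros((400,640),np.uint8)
    for b in RACK: cv2.fillConvexPoly(q,np.round(cv2.convexHull(w2px(p,R2(v,b)).astype(np.float32))*16).astype(np.int32),1,shift=4)
    return q
def cost(v): return sum(1-(pred(p,v)&p["m"]).sum()/(pred(p,v)|p["m"]).sum() for p in P.values())
best=None
for yaw in (0,.05,.1):
    r=minimize(cost,[.62,.03,yaw],method="Nelder-Mead",options=dict(initial_simplex=np.array([[.62,.03,yaw],[.64,.03,yaw],[.62,.05,yaw],[.62,.03,yaw+.05]])))
    if best is None or r.fun<best.fun: best=r
v=best.x; print(np.round(v,4),best.fun)
ims=[]
for n,(r0,r1,c0,c1) in dict(top=(120,185,225,385),side=(170,300,215,295)).items():
    p=P[n]; im=cv2.resize(p["color"],None,fx=4,fy=4,interpolation=cv2.INTER_CUBIC)
    def line(a,b,col): 
        q=(w2px(p,R2(v,np.array([a,b])))*4+2).astype(int); cv2.line(im,tuple(map(int,q[0])),tuple(map(int,q[1])),col,1)
    for x in(-.05,.05): line([x,-.23,.03],[x,.23,.03],(0,255,0)); line([x,.22,.095],[x,.23,.095],(0,255,255))
    line([-.05,.22,.095],[.05,.22,.095],(0,255,255)); line([-.05,.23,.095],[.05,.23,.095],(0,255,255)); line([-.033,-.22,.045],[-.033,.22,.045],(255,255,0))
    line([-.05,-.23,.03],[.05,-.23,.03],(0,255,0)); line([.033,-.22,.058],[.033,.22,.058],(255,0,255)); line([0,-.22,.03],[0,.22,.03],(255,255,255))
    cv2.imwrite(f"pics/rk_{n}.png",im[r0*4:r1*4,c0*4:c1*4])
E
```

```text
top [0.4739 0.1764] 248 [257. 201.]
top [ 0.4704 -0.1842] 257 [370. 201.]
top [ 0.4494 -0.3191] 250 [413. 207.]
top [0.4359 0.0531] 245 [296. 212.]
top [0.4275 0.2819] 248 [224. 215.]
side [ 0.6885 -2.198 ] 82 [324.   1.]
side [ 0.6121 -1.5369] 2416 [323.  37.]
side [ 0.4477 -0.3221] 166 [329. 161.]
side [ 0.4693 -0.186 ] 197 [318. 183.]
side [0.435  0.0523] 263 [319. 231.]
side [0.4727 0.1768] 301 [300. 260.]
side [0.4273 0.2803] 341 [311. 289.]
[0.6443 0.0312 0.0739] 0.1893538424911807
```

View pics/rk_top.png

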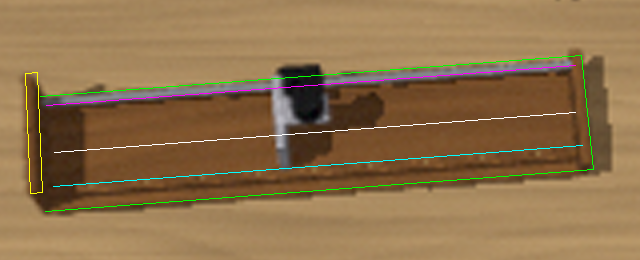

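View pics/rk_side.png

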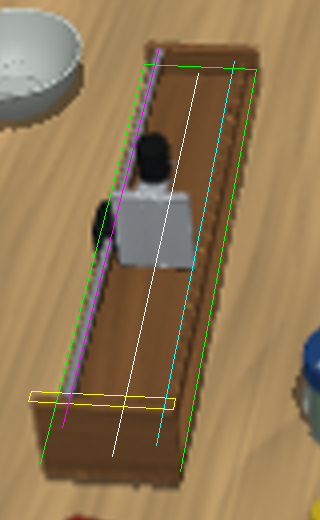

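```bash
cat >> h.py <<'E'
V=np.array([.6443,.0312,.0739])
def rk(x,y,z): return R2(V,np.array([[x,y,z]]))[0]
def inr(X): 
    d=np.array(X[:2])-V[:2]; c,s=np.cos(V[2]),np.sin(V[2]); return np.round([c*d[0]+s*d[1],-s*d[0]+c*d[1]],4)
def st():
    o=ctrl.get_obs(); print("t",round(float(o["time_s"]),2),"pos",np.round(o["ee_pos"],4),"rpy",np.round(o["eef_rot"],3),"F",np.round(o["force"],1),"M",np.round(o["moment"],3),"grip",round(float(o["grip_width"]),4),round(float(o["grip_force"]),1),"q",np.round(o["qpos"],2)); return o
def to(X,yaw=None):
    "shift in tool axes (50 mm units) if yaw were as given"
    o=ctrl.get_obs(); y=o["eef_rot"][2] if yaw is None else yaw
    d=np.array(X)-o["ee_pos"]; c,s=np.cos(y),np.sin(y)
    print("to",np.round(X,4),"shift units",np.round(np.array([c*d[0]+s*d[1],s*d[0]-c*d[1],-d[2]])/.05,3))
E
python3 - <<'E'
from h import *
P=[(ctrl.camera("top"),(300.7,143)),(ctrl.camera("side"),(253,208.7))]
A=[];B=[]
for p,uv in P:
    a=px2w(p,[uv],0)[0];o=np.array(p["pose"])[:3,3];d=(a-o)/np.linalg.norm(a-o);M=np.eye(3)-np.outer(d,d);A.append(M);B.append(M@o)
k=np.linalg.lstsq(np.vstack(A),np.hstack(B),rcond=None)[0]; print("knob",np.round(k,4),"rack",inr(k), [np.round(px2w(p,[uv],.122)[0],4) for p,uv in P])
oil=[d["centre"] for d in ctrl.cut_out("oil",P[1][0])]; print(oil)
print(st()["eef_rot"]); to(rk(inr(k)[0],inr(k)[1],.24),1.645)
E
```

```text
knob [0.6438 0.0363 0.128 ] rack [-0.0002  0.0052] [array([0.6497, 0.0367, 0.122 ]), array([0.6417, 0.0308, 0.122 ])]
[[326.8, 298.8]]
t 1.45 pos [ 0.2136 -0.5068  0.2054] rpy [-3.142 -0.     0.399] F [-0.5 -0.5  0.1] M [ 0.023 -0.    -0.012] grip 0.0941 0.0 q [-1.24  0.3   1.52 -0.    1.32 -0.07]
[-3.14153466e+00 -2.95570663e-06  3.98852215e-01]
to [0.6437 0.0364 0.24  ] shift units [10.196  9.385 -0.692]
```

Call:
{"api": "move_arm", "payload": {
  "increments": [
    [1,0,0,-0.1,0,0,-0.14],
    [1,0,0,-0.1,0,0,-0.14],
    [1,0,0,-0.1,0,0,-0.14],
    [1,0,0,-0.1,0,0,-0.14],
    [1,0,0,-0.1,0,0,-0.14],
    [1,0,0,-0.1,0,0,-0.14],
    [1,0,0,-0.1,0,0,-0.14],
    [1,0,0,0,0,0,-0.14],
    [1,0,0,0,0,0,-0.126],
    [1,0,0,0,0,0,0]
  ],
  "force": 25
}}

```text
time_s: 2.45
ee_pos: [0.2136, -0.5068, 0.2405]
eef_rot: [3.142, 0.0, 1.647]
force: [0.2, -0.7, 0.8]
grip_width: 0.094
grip_force: 0.0
```

Call:
{"api": "move_arm", "payload": {
  "increments": [
    [1,0.68,0.626,0,0,0,0],
    [1,0.68,0.626,0,0,0,0],
    [1,0.68,0.626,0,0,0,0],
    [1,0.68,0.626,0,0,0,0],
    [1,0.68,0.626,0,0,0,0],
    [1,0.68,0.626,0,0,0,0],
    [1,0.68,0.626,0,0,0,0],
    [1,0.68,0.626,0,0,0,0],
    [1,0.68,0.626,0,0,0,0],
    [1,0.68,0.626,0,0,0,0],
    [1,0.68,0.626,0,0,0,0],
    [1,0.68,0.626,0,0,0,0],
    [1,0.68,0.626,0,0,0,0],
    [1,0.68,0.626,0,0,0,0],
    [1,0.68,0.626,0,0,0,0],
    [1,0,0,0,0,0,0],
    [1,0,0,0,0,0,0]
  ]
}}

```text
time_s: 4.15
ee_pos: [0.6441, 0.0371, 0.2397]
eef_rot: [-3.141, 0.0, 1.643]
force: [-0.5, -0.6, 0.5]
grip_width: 0.0939
grip_force: 0.0
```

```bash
python3 - <<'E'
from h import *
st(); to([.6438,.0363,.104])
p=ctrl.camera("side"); print([ (d["conf"],d["centre"]) for d in ctrl.cut_out("stop_knob",p)])
cv2.imwrite("pics/k1.png",cv2.resize(p["color"][130:270,190:340],None,fx=4,fy=4,interpolation=cv2.INTER_CUBIC))
E
```

```text
t 4.15 pos [0.6441 0.0371 0.2397] rpy [-3.141  0.     1.643] F [-0.5 -0.6  0.5] M [-0.026 -0.078  0.047] grip 0.0939 0.0 q [ 0.    0.5   1.17 -0.    1.48 -0.07]
to [0.6438 0.0363 0.104 ] shift units [-0.015 -0.007  2.714]
[(0.68, [223.9, 254.7])]
```

View pics/k1.png

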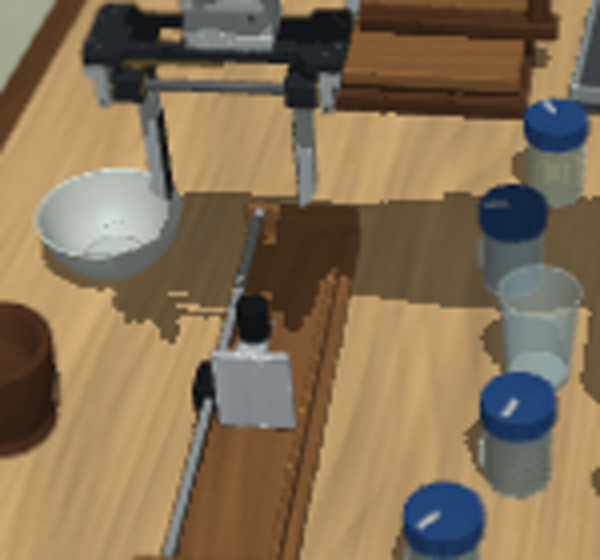

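Call:
{"api": "move_arm", "payload": {
  "increments": [
    [1,0,0,0.5,0,0,0],
    [1,0,0,0.5,0,0,0],
    [1,0,0,0.5,0,0,0],
    [1,0,0,0.5,0,0,0],
    [1,0,0,0.4,0,0,0],
    [1,0,0,0.3,0,0,0],
    [0,0,0,0,0,0,0],
    [0,0,0,0,0,0,0],
    [0,0,0,0,0,0,0],
    [0,0,0,0,0,0,0],
    [0,0,0,0,0,0,0],
    [0,0,0,0,0,0,0],
    [0,0,0,0,0,0,0],
    [0,0,0,0,0,0,0]
  ]
}}

```text
time_s: 5.65
ee_pos: [0.6441, 0.0365, 0.1055]
eef_rot: [-3.142, -0.0, 1.645]
force: [0.1, -0.2, -0.1]
grip_width: 0.0332
grip_force: 0.0
```

Call:
{"api": "move_arm", "payload": {
  "increments": [
    [0,-0.3,0,0,0,0,0],
    [0,-0.3,0,0,0,0,0],
    [0,-0.3,0,0,0,0,0],
    [0,-0.3,0,0,0,0,0],
    [0,-0.3,0,0,0,0,0],
    [0,-0.3,0,0,0,0,0],
    [0,-0.3,0,0,0,0,0],
    [0,-0.3,0,0,0,0,0],
    [0,-0.3,0,0,0,0,0],
    [0,-0.3,0,0,0,0,0],
    [0,-0.1,0,0,0,0,0],
    [0,0,0,0,0,0,0],
    [0,0,0,0,0,0,0]
  ]
}}

```text
time_s: 6.95
ee_pos: [0.6519, -0.1197, 0.1052]
eef_rot: [-3.132, -0.0, 1.644]
force: [-31.5, -4.8, 13.7]
grip_width: 0.0254
grip_force: 25.0
```

Call:
{"api": "move_arm", "payload": {
  "increments": [
    [0,0,-0.07,0,0,0,0],
    [0,0,0,0,0,0,0],
    [0,0,0,0,0,0,0]
  ]
}}

```text
time_s: 7.25
ee_pos: [0.6516, -0.1188, 0.1053]
eef_rot: [-3.14, 0.0, 1.645]
force: [-5.6, -2.7, -0.0]
grip_width: 0.0256
grip_force: 25.0
```

```bash
python3 - <<'E'
from h import *
o=st(); print(inr(o["ee_pos"]))
E
```

```text
t 7.25 pos [ 0.6516 -0.1188  0.1053] rpy [-3.14   0.     1.645] F [-5.6 -2.7 -0. ] M [-0.52   1.01  -0.015] grip 0.0256 25.0 q [-0.24  0.64  1.27 -0.    1.24 -0.31]
[-0.0038 -0.1501]
```

Call:
{"api": "move_arm", "payload": {
  "increments": [
    [0,0.3,0,0,0,0,0],
    [0,0.3,0,0,0,0,0],
    [0,0.3,0,0,0,0,0],
    [0,0.3,0,0,0,0,0],
    [0,0.3,0,0,0,0,0],
    [0,0.3,0,0,0,0,0],
    [0,0.3,0,0,0,0,0],
    [0,0.3,0,0,0,0,0],
    [0,0.3,0,0,0,0,0],
    [0,0.3,0,0,0,0,0],
    [0,0,0,0,0,0,0],
    [0,0,0,0,0,0,0]
  ]
}}

```text
time_s: 8.45
ee_pos: [0.6413, 0.0333, 0.1053]
eef_rot: [3.14, -0.001, 1.646]
force: [5.4, 2.9, -6.1]
grip_width: 0.0252
grip_force: 25.0
```

```bash
python3 - <<'E'
from h import *
o=st(); print(inr(o["ee_pos"]))
E
```

```text
t 8.45 pos [0.6413 0.0333 0.1053] rpy [ 3.140e+00 -1.000e-03  1.646e+00] F [ 5.4  2.9 -6.1] M [ 0.461 -0.637  0.008] grip 0.0252 25.0 q [-0.01  0.59  1.34  0.    1.21 -0.08]
[-0.0029  0.0024]
```

Call:
{"api": "move_arm", "payload": {
  "increments": [
    [0,-0.3,0,0,0,0,0],
    [0,-0.3,0,0,0,0,0],
    [0,-0.3,0,0,0,0,0],
    [0,-0.3,0,0,0,0,0],
    [0,-0.3,0,0,0,0,0],
    [0,-0.3,0,0,0,0,0],
    [0,-0.3,0,0,0,0,0],
    [0,-0.3,0,0,0,0,0],
    [0,-0.3,0,0,0,0,0],
    [0,-0.3,0,0,0,0,0],
    [0,0,0,0,0,0,0],
    [1,0,0,0,0,0,0],
    [1,0,0,0,0,0,0],
    [1,0,0,0,0,0,0],
    [1,0,0,0,0,0,0],
    [1,0,0,-0.7,0,0,0.009],
    [1,0,0,-0.8,0,0,0],
    [1,0,0,-0.8,0,0,0],
    [1,0,0,-0.7,0,0,0],
    [1,0,0,0,0,0,0]
  ]
}}

```text
time_s: 10.45
ee_pos: [0.6534, -0.1183, 0.2615]
eef_rot: [3.133, 0.003, 1.636]
force: [-0.3, 0.5, 0.3]
grip_width: 0.0925
grip_force: 0.0
```

```bash
sed -i 's/^V=.*/V=np.array([.6417,.0312,.066])/' h.py; python3 - <<'E'
from h import *
o=st(); print(inr(o["ee_pos"]))
p=ctrl.camera("side"); print([(j[0],j[1]) for j in jars(p)])
to([.4275,.281,.25]); to([.4275,.281,.0555])
E
```

```text
t 10.45 pos [ 0.6534 -0.1183  0.2615] rpy [3.133e+00 3.000e-03 1.636e+00] F [-0.3  0.5  0.3] M [-0.056 -0.092  0.002] grip 0.0925 0.0 q [-0.23  0.53  1.07  0.    1.53 -0.3 ]
[ 0.0018 -0.15  ]
[(array([ 0.6885, -2.198 ]), 82), (array([ 0.6314, -1.6907]), 1486), (array([ 0.4488, -0.3217]), 162), (array([ 0.4695, -0.1858]), 195), (array([0.435 , 0.0517]), 262), (array([0.4727, 0.1768]), 301), (array([0.4273, 0.2803]), 339)]
to [0.4275 0.281  0.25  ] shift units [ 8.262 -3.974  0.162]
to [0.4275 0.281  0.0555] shift units [ 8.262 -3.974  4.052]
```

Call:
{"api": "move_arm", "payload": {
  "increments": [
    [1,0.689,-0.331,0,0,0,0],
    [1,0.689,-0.331,0,0,0,0],
    [1,0.689,-0.331,0,0,0,0],
    [1,0.689,-0.331,0,0,0,0],
    [1,0.689,-0.331,0,0,0,0],
    [1,0.689,-0.331,0,0,0,0],
    [1,0.689,-0.331,0,0,0,0],
    [1,0.689,-0.331,0,0,0,0],
    [1,0.689,-0.331,0,0,0,0],
    [1,0.689,-0.331,0,0,0,0],
    [1,0.689,-0.331,0,0,0,0],
    [1,0.689,-0.331,0,0,0,0],
    [1,0,0,0.3,0,0,-0.15],
    [1,0,0,0.3,0,0,-0.15],
    [1,0,0,0.3,0,0,-0.15],
    [1,0,0,0.3,0,0,-0.15],
    [1,0,0,0.3,0,0,-0.15],
    [1,0,0,0,0,0,0],
    [1,0,0,0,0,0,0]
  ]
}}

```text
time_s: 12.4
ee_pos: [0.4268, 0.2812, 0.1801]
eef_rot: [-3.141, -0.0, 2.381]
force: [0.2, 0.1, 0.3]
grip_width: 0.0942
grip_force: 0.0
```

```bash
python3 - <<'E'
from h import *
st(); to([.4275,.281,.0555])
p=ctrl.camera("side"); print([(j[0],j[1]) for j in jars(p)]); cv2.imwrite("pics/j1.png",cv2.resize(p["color"][200:380,220:400],None,fx=3,fy=3,interpolation=cv2.INTER_CUBIC))
E
```

```text
t 12.4 pos [0.4268 0.2812 0.1801] rpy [-3.141 -0.     2.381] F [0.2 0.1 0.3] M [ 0.012 -0.099 -0.009] grip 0.0942 0.0 q [ 0.51  0.24  1.66  0.    1.24 -0.3 ]
to [0.4275 0.281  0.0555] shift units [-0.014  0.007  2.493]
[(array([ 0.6885, -2.198 ]), 82), (array([ 0.612 , -1.5366]), 2412), (array([0.4352, 0.0641]), 99), (array([0.449, 0.178]), 306), (array([0.4273, 0.2802]), 340)]
```

View pics/j1.png

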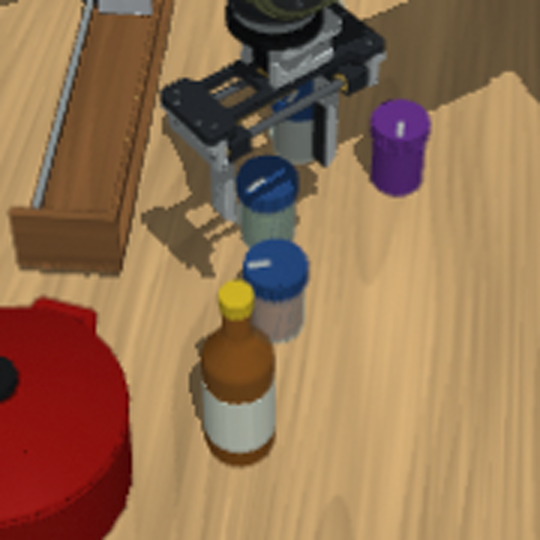

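Call:
{"api": "move_arm", "payload": {
  "increments": [
    [1,0,0,0.5,0,0,0],
    [1,0,0,0.5,0,0,0],
    [1,0,0,0.5,0,0,0],
    [1,0,0,0.5,0,0,0],
    [1,0,0,0.3,0,0,0],
    [1,0,0,0.19,0,0,0],
    [0.5,0,0,0,0,0,0],
    [0.5,0,0,0,0,0,0],
    [0.5,0,0,0,0,0,0],
    [0.5,0,0,0,0,0,0],
    [0.5,0,0,0,0,0,0],
    [0.5,0,0,0,0,0,0]
  ]
}}

```text
time_s: 13.65
ee_pos: [0.4272, 0.2814, 0.0564]
eef_rot: [3.141, 0.0, 2.386]
force: [-0.4, 0.4, 3.0]
grip_width: 0.0576
grip_force: 25.0
```

```bash
python3 - <<'E'
from h import *
st()
E
```

```text
t 13.65 pos [0.4272 0.2814 0.0564] rpy [3.141 0.    2.386] F [-0.4  0.4  3. ] M [-0.025 -0.052 -0.067] grip 0.0576 25.0 q [ 0.51  0.39  1.77  0.    0.97 -0.3 ]
```

Call:
{"api": "move_arm", "payload": {
  "increments": [
    [0.5,0,0,0,0,0,0.15],
    [0.5,0,0,0,0,0,0.15],
    [0.5,0,0,0,0,0,0.15],
    [0.5,0,0,0,0,0,0.15],
    [0.5,0,0,0,0,0,0.15],
    [0.5,0,0,0,0,0,0.15],
    [0.5,0,0,0,0,0,0.15],
    [0.5,0,0,0,0,0,0.15],
    [0.5,0,0,0,0,0,0.15],
    [0.5,0,0,0,0,0,0.15],
    [0.5,0,0,0,0,0,0.15]
  ]
}}

```text
time_s: 14.75
ee_pos: [0.4273, 0.2815, 0.0564]
eef_rot: [3.141, -0.001, 0.73]
force: [-1.0, -0.3, 3.9]
grip_width: 0.0577
grip_force: 25.0
```

```bash
python3 - <<'E'
from h import *
st(); to(rk(0,.184,.19),1.637)
p=ctrl.camera("side"); print([(j[0],j[1]) for j in jars(p)])
st()
E
```

```text
t 14.75 pos [0.4273 0.2815 0.0564] rpy [ 3.141e+00 -1.000e-03  7.300e-01] F [-1.  -0.3  3.9] M [-0.021 -0.005  0.121] grip 0.0577 25.0 q [0.51 0.4  1.77 0.   0.97 1.35]
to [0.6296 0.2148 0.19  ] shift units [-1.598  3.949 -2.672]
[(array([ 0.6885, -2.198 ]), 82), (array([ 0.612 , -1.5366]), 2412), (array([ 0.4479, -0.3218]), 165), (array([0.4369, 0.284 ]), 206)]
t 14.8 pos [0.4273 0.2815 0.0564] rpy [ 3.141e+00 -1.000e-03  7.200e-01] F [ 0.4 -0.2  4.6] M [-0.052  0.004 -0.028] grip 0.0575 25.0 q [0.51 0.39 1.77 0.   0.97 1.36]
```

Call:
{"api": "move_arm", "payload": {
  "increments": [
    [0.5,0,0,-0.2,0,0,0],
    [0.5,0,0,-0.4,0,0,0],
    [0.5,0,0,-0.5,0,0,-0.131],
    [0.5,0,0,-0.5,0,0,-0.131],
    [0.5,0,0,-0.5,0,0,-0.131],
    [0.5,0,0,-0.4,0,0,-0.131],
    [0.5,0,0,-0.17,0,0,-0.131],
    [0.5,0,0,0,0,0,-0.131],
    [0.5,0,0,0,0,0,-0.131],
    [0.5,-0.2,0.49,0,0,0,0],
    [0.5,-0.2,0.49,0,0,0,0],
    [0.5,-0.2,0.49,0,0,0,0],
    [0.5,-0.2,0.49,0,0,0,0],
    [0.5,-0.2,0.49,0,0,0,0],
    [0.5,-0.2,0.49,0,0,0,0],
    [0.5,-0.2,0.49,0,0,0,0],
    [0.5,-0.2,0.49,0,0,0,0],
    [0.5,0,0,0,0,0,0],
    [0.5,0,0,0,0,0,0]
  ]
}}

```text
time_s: 16.7
ee_pos: [0.6285, 0.2173, 0.1889]
eef_rot: [-3.14, 0.0, 1.656]
force: [-0.1, 0.6, -5.5]
grip_width: 0.0576
grip_force: 25.0
```

```bash
python3 - <<'E'
from h import *
o=st(); print(inr(o["ee_pos"])); to(rk(0,.184,.0865+.004),1.637)
p=ctrl.camera("side"); print([(j[0],j[1]) for j in jars(p)])
cv2.imwrite("pics/r1.png",cv2.resize(p["color"][200:340,200:360],None,fx=4,fy=4,interpolation=cv2.INTER_CUBIC))
E
```

```text
t 16.7 pos [0.6285 0.2173 0.1889] rpy [-3.14   0.     1.656] F [-0.1  0.6 -5.5] M [ 0.02  -0.119  0.031] grip 0.0576 25.0 q [0.28 0.58 1.17 0.   1.4  0.19]
[-0.0009  0.1866]
to [0.6296 0.2148 0.0905] shift units [-0.052  0.018  1.967]
[(array([ 0.6885, -2.198 ]), 82), (array([ 0.612 , -1.5366]), 2412), (array([ 0.4478, -0.3218]), 167), (array([ 0.4696, -0.1866]), 192), (array([0.6784, 0.0823]), 350), (array([0.4351, 0.0516]), 265), (array([0.4489, 0.1777]), 310)]
```

View pics/r1.png

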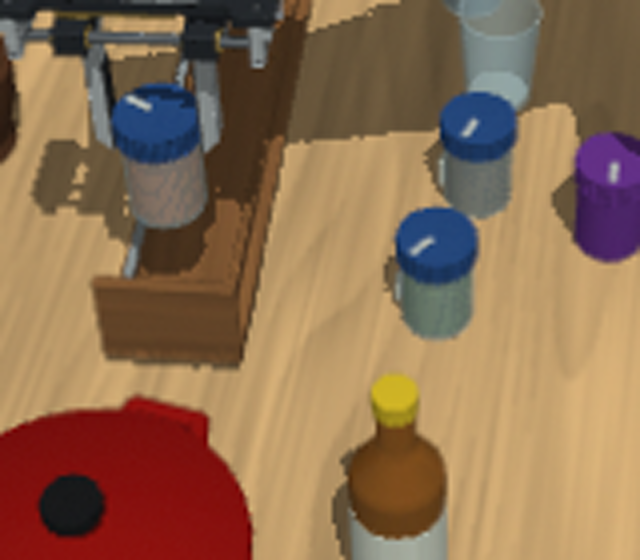

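Call:
{"api": "move_arm", "payload": {
  "increments": [
    [0.5,-0.05,0.018,0.2,0,0,0.019],
    [0.5,0,0,0.4,0,0,0],
    [0.5,0,0,0.4,0,0,0],
    [0.5,0,0,0.4,0,0,0],
    [0.5,0,0,0.3,0,0,0],
    [0.5,0,0,0.2,0,0,0],
    [0.5,0,0,0.05,0,0,0],
    [0.5,0,0,0,0,0,0],
    [0.5,0,0,0,0,0,0]
  ]
}}

```text
time_s: 17.65
ee_pos: [0.6304, 0.2153, 0.0929]
eef_rot: [3.14, -0.0, 1.634]
force: [0.3, -0.5, -4.5]
grip_width: 0.0577
grip_force: 25.0
```

```bash
python3 - <<'E'
from h import *
o=st(); print(inr(o["ee_pos"])); to(rk(0,.184,.0865),1.637)
E
```

```text
t 17.65 pos [0.6304 0.2153 0.0929] rpy [ 3.14  -0.     1.634] F [ 0.3 -0.5 -4.5] M [-0.042 -0.078  0.036] grip 0.0577 25.0 q [0.27 0.66 1.27 0.   1.22 0.21]
[0.0008 0.1844]
to [0.6296 0.2148 0.0865] shift units [-0.009 -0.017  0.128]
```

Call:
{"api": "move_arm", "payload": {
  "increments": [
    [0.5,0.04,0,0,0,0,0],
    [0.5,0.04,0,0,0,0,0],
    [0.5,0.04,0,0,0,0,0],
    [0.5,0.02,0,0,0,0,0],
    [0.5,0,0,0,0,0,0],
    [0.5,0,0,0,0,0,0]
  ]
}}

```text
time_s: 18.25
ee_pos: [0.6296, 0.2222, 0.0919]
eef_rot: [-3.142, 0.0, 1.634]
force: [0.8, -0.9, -4.2]
grip_width: 0.0573
grip_force: 25.0
```

```bash
python3 - <<'E'
from h import *
o=st(); print(inr(o["ee_pos"]))
E
```

```text
t 18.25 pos [0.6296 0.2222 0.0919] rpy [-3.142  0.     1.634] F [ 0.8 -0.9 -4.2] M [-0.066 -0.117  0.056] grip 0.0573 25.0 q [ 0.28  0.66  1.26 -0.    1.22  0.22]
[0.0005 0.1913]
```

Call:
{"api": "move_arm", "payload": {
  "increments": [
    [0.5,0.04,0,0,0,0,0],
    [0.5,0.04,0,0,0,0,0],
    [0.5,0.03,0,0,0,0,0],
    [0.5,0,0,0,0,0,0],
    [0.5,0,0,0,0,0,0]
  ]
}}

```text
time_s: 18.75
ee_pos: [0.6295, 0.2265, 0.0921]
eef_rot: [3.142, 0.002, 1.633]
force: [0.5, -8.4, -1.5]
grip_width: 0.0575
grip_force: 25.0
```

```bash
python3 - <<'E'
from h import *
o=st(); print(inr(o["ee_pos"]))
E
```

```text
t 18.75 pos [0.6295 0.2265 0.0921] rpy [3.142e+00 2.000e-03 1.633e+00] F [ 0.5 -8.4 -1.5] M [-1.614  0.029  0.   ] grip 0.0575 25.0 q [ 0.29  0.67  1.26 -0.    1.22  0.23]
[0.0007 0.1956]
```

Call:
{"api": "move_arm", "payload": {
  "increments": [
    [0.5,-0.1,0,0,0,0,0],
    [0.5,0,0,0.05,0,0,0],
    [0.5,0,0,0.05,0,0,0],
    [0.5,0,0,0.02,0,0,0],
    [0.5,0,0,0,0,0,0]
  ]
}}

```text
time_s: 19.25
ee_pos: [0.6296, 0.2229, 0.0865]
eef_rot: [3.141, -0.0, 1.634]
force: [-3.4, -1.8, 4.2]
grip_width: 0.0577
grip_force: 25.0
```

```bash
sed -i 's/^V=.*/V=np.array([.6416,.0332,.066])/' h.py; python3 - <<'E'
from h import *
o=st(); print(inr(o["ee_pos"]))
E
```

```text
t 19.25 pos [0.6296 0.2229 0.0865] rpy [ 3.141 -0.     1.634] F [-3.4 -1.8  4.2] M [-0.301  0.501 -0.009] grip 0.0577 25.0 q [0.29 0.67 1.27 0.   1.21 0.22]
[0.0005 0.1901]
```

Call:
{"api": "move_arm", "payload": {
  "increments": [
    [1,0,0,0,0,0,0],
    [1,0,0,0,0,0,0],
    [1,0,0,0,0,0,0],
    [1,0,0,-0.4,0,0,0],
    [1,0,0,-0.6,0,0,0],
    [1,0,0,-0.6,0,0,0],
    [1,0,0,-0.5,0,0,0],
    [1,-0.084,-0.458,0,0,0,0],
    [1,-0.084,-0.458,0,0,0,0],
    [1,-0.084,-0.458,0,0,0,0],
    [1,-0.084,-0.458,0,0,0,0],
    [1,-0.084,-0.458,0,0,0,0],
    [1,-0.084,-0.458,0,0,0,0],
    [1,-0.084,-0.458,0,0,0,0],
    [1,-0.084,-0.458,0,0,0,0],
    [1,0,0,0.1,0,0,-0.15],
    [1,0,0,0.1,0,0,-0.15],
    [1,0,0,0.1,0,0,-0.15],
    [1,0,0,0.1,0,0,-0.15],
    [1,0,0,0.1,0,0,-0.15]
  ]
}}

```text
time_s: 21.25
ee_pos: [0.4489, 0.1777, 0.1659]
eef_rot: [3.141, 0.0, 2.39]
force: [-0.3, -0.7, -0.1]
grip_width: 0.0942
grip_force: 0.0
```

```bash
python3 - <<'E'
from h import *
st()
p=ctrl.camera("side"); print([(j[0],j[1]) for j in jars(p)]); print("rack",[(inr(j[0]),j[1]) for j in jars(p,.03)])
p=ctrl.camera("top"); print([(j[0],j[1]) for j in jars(p)]); print("rack",[(inr(j[0]),j[1]) for j in jars(p,.03)])
to([.449,.1777,.056])
E
```

```text
t 21.25 pos [0.4489 0.1777 0.1659] rpy [3.141 0.    2.39 ] F [-0.3 -0.7 -0.1] M [ 0.011 -0.133  0.023] grip 0.0942 0.0 q [ 0.3   0.19  1.76  0.    1.2  -0.52]
[(array([ 0.6885, -2.198 ]), 82), (array([ 0.612 , -1.5366]), 2412), (array([0.4355, 0.0531]), 223), (array([0.6394, 0.1947]), 317), (array([0.4489, 0.1776]), 308)]
rack [(array([-0.1051, -2.1296]), 82), (array([-0.1368, -1.4846]), 2412), (array([-0.206 ,  0.0651]), 223), (array([0.0004, 0.1891]), 317), (array([-0.185 ,  0.1848]), 308)]
[(array([0.6398, 0.2292]), 263), (array([ 0.4703, -0.1842]), 258), (array([ 0.4493, -0.3191]), 249), (array([0.4357, 0.0531]), 243)]
rack [(array([0.0021, 0.1909]), 263), (array([-0.1899, -0.2015]), 258), (array([-0.2192, -0.3318]), 249), (array([-0.2083,  0.0323]), 243)]
to [0.449  0.1777 0.056 ] shift units [-0.004  0.007  2.191]
```

Call:
{"api": "move_arm", "payload": {
  "increments": [
    [0.8,0,0,0.5,0,0,0],
    [0.8,0,0,0.6,0,0,0],
    [0.8,0,0,0.6,0,0,0],
    [0.8,0,0,0.49,0,0,0],
    [0.5,0,0,0,0,0,0],
    [0.5,0,0,0,0,0,0],
    [0.5,0,0,0,0,0,0],
    [0.5,0,0,0,0,0,0],
    [0.5,0,0,0,0,0,0],
    [0.5,0,0,0,0,0,0]
  ]
}}

```text
time_s: 22.35
ee_pos: [0.4498, 0.178, 0.0578]
eef_rot: [3.139, 0.001, 2.383]
force: [0.6, 1.4, 7.6]
grip_width: 0.0575
grip_force: 25.0
```

Call:
{"api": "move_arm", "payload": {
  "increments": [
    [0.5,0,0,0,0,0,0.15],
    [0.5,0,0,0,0,0,0.15],
    [0.5,0,0,0,0,0,0.15],
    [0.5,0,0,0,0,0,0.15],
    [0.5,0,0,0,0,0,0.15],
    [0.5,0,0,0,0,0,0.15],
    [0.5,0,0,0,0,0,0.15],
    [0.5,0,0,0,0,0,0.15],
    [0.5,0,0,0,0,0,0.15],
    [0.5,0,0,0,0,0,0.15],
    [0.5,0,0,0,0,0,0.15]
  ]
}}

```text
time_s: 23.45
ee_pos: [0.4495, 0.1778, 0.0577]
eef_rot: [3.141, -0.002, 0.727]
force: [-1.2, -0.1, 9.4]
grip_width: 0.0579
grip_force: 25.0
```

```bash
python3 - <<'E'
from h import *
st(); to(rk(0,.1285,.19),1.637)
E
```

```text
t 23.45 pos [0.4495 0.1778 0.0577] rpy [ 3.141e+00 -2.000e-03  7.270e-01] F [-1.2 -0.1  9.4] M [0.134 0.216 0.089] grip 0.0579 25.0 q [0.3  0.34 1.85 0.   0.95 1.14]
to [0.6331 0.1614 0.19  ] shift units [-0.571  3.643 -2.646]
```

Call:
{"api": "move_arm", "payload": {
  "increments": [
    [0.5,0,0,-0.2,0,0,0],
    [0.5,0,0,-0.4,0,0,0],
    [0.5,0,0,-0.5,0,0,-0.13],
    [0.5,0,0,-0.5,0,0,-0.13],
    [0.5,0,0,-0.5,0,0,-0.13],
    [0.5,0,0,-0.4,0,0,-0.13],
    [0.5,0,0,-0.15,0,0,-0.13],
    [0.5,0,0,0,0,0,-0.13],
    [0.5,0,0,0,0,0,-0.13],
    [0.5,-0.071,0.455,0,0,0,0],
    [0.5,-0.071,0.455,0,0,0,0],
    [0.5,-0.071,0.455,0,0,0,0],
    [0.5,-0.071,0.455,0,0,0,0],
    [0.5,-0.071,0.455,0,0,0,0],
    [0.5,-0.071,0.455,0,0,0,0],
    [0.5,-0.071,0.455,0,0,0,0],
    [0.5,-0.071,0.455,0,0,0,0],
    [0.5,0,0,0,0,0,0],
    [0.5,0,0,0,0,0,0]
  ]
}}

```text
time_s: 25.35
ee_pos: [0.6319, 0.1624, 0.1885]
eef_rot: [-3.14, 0.0, 1.646]
force: [0.0, -0.2, -4.7]
grip_width: 0.0575
grip_force: 25.0
```

```bash
python3 - <<'E'
from h import *
o=st(); print(inr(o["ee_pos"])); to(rk(0,.1285,.0885),1.637)
E
```

```text
t 25.35 pos [0.6319 0.1624 0.1885] rpy [-3.14   0.     1.646] F [ 0.  -0.2 -4.7] M [-0.003 -0.018  0.029] grip 0.0575 25.0 q [0.2  0.55 1.22 0.   1.38 0.12]
[-0.0011  0.1295]
to [0.6331 0.1614 0.0885] shift units [-0.02   0.022  2.   ]
```

Call:
{"api": "move_arm", "payload": {
  "increments": [
    [0.5,-0.02,0.022,0.3,0,0,0.009],
    [0.5,0,0,0.4,0,0,0],
    [0.5,0,0,0.4,0,0,0],
    [0.5,0,0,0.4,0,0,0],
    [0.5,0,0,0.3,0,0,0],
    [0.5,0,0,0.15,0,0,0],
    [0.5,0,0,0.06,0,0,0],
    [0.5,0,0,0.03,0,0,0],
    [0.5,0,0,0,0,0,0],
    [0.5,0,0,0,0,0,0]
  ]
}}

```text
time_s: 26.35
ee_pos: [0.634, 0.1618, 0.0879]
eef_rot: [3.14, -0.0, 1.635]
force: [-0.6, 0.3, -0.0]
grip_width: 0.0577
grip_force: 25.0
```

```bash
python3 - <<'E'
from h import *
o=st(); print(inr(o["ee_pos"])); to([.4355,.0522,.21])
E
```

```text
t 26.35 pos [0.634  0.1618 0.0879] rpy [ 3.14  -0.     1.635] F [-0.6  0.3 -0. ] M [ 0.047  0.256 -0.001] grip 0.0577 25.0 q [0.19 0.64 1.31 0.   1.19 0.13]
[0.0009 0.1288]
to [0.4355 0.0522 0.21  ] shift units [-1.933 -4.101 -2.443]
```

Call:
{"api": "move_arm", "payload": {
  "increments": [
    [1,0,0,0,0,0,0],
    [1,0,0,0,0,0,0],
    [1,0,0,0,0,0,0],
    [1,0,0,-0.4,0,0,0],
    [1,0,0,-0.6,0,0,0],
    [1,0,0,-0.6,0,0,0],
    [1,0,0,-0.4,0,0,0],
    [1,-0.242,-0.513,0,0,0,0],
    [1,-0.242,-0.513,0,0,0,0],
    [1,-0.242,-0.513,0,0,0,0],
    [1,-0.242,-0.513,0,0,0,0],
    [1,-0.242,-0.513,0,0,0,0],
    [1,-0.242,-0.513,0,0,0,0],
    [1,-0.242,-0.513,0,0,0,0],
    [1,-0.242,-0.513,0,0,0,0],
    [1,0,0,0.1,0,0,-0.15],
    [1,0,0,0.1,0,0,-0.15],
    [1,0,0,0.1,0,0,-0.15],
    [1,0,0,0.1,0,0,-0.15],
    [1,0,0,0.1,0,0,-0.15]
  ]
}}

```text
time_s: 28.35
ee_pos: [0.4351, 0.0519, 0.162]
eef_rot: [3.141, 0.001, 2.391]
force: [-0.7, -0.4, -0.6]
grip_width: 0.0944
grip_force: 0.0
```

```bash
python3 - <<'E'
from h import *
st()
p=ctrl.camera("side"); print([(j[0],j[1]) for j in jars(p)]); print("rack",[(inr(j[0]),j[1]) for j in jars(p,.03)])
p=ctrl.camera("top"); print([(j[0],j[1]) for j in jars(p)]); print("rack",[(inr(j[0]),j[1]) for j in jars(p,.03)])
to([.4355,.0522,.056])
E
```

```text
t 28.35 pos [0.4351 0.0519 0.162 ] rpy [3.141e+00 1.000e-03 2.391e+00] F [-0.7 -0.4 -0.6] M [ 0.001 -0.156  0.033] grip 0.0944 0.0 q [ 0.04  0.09  1.87 -0.    1.17 -0.79]
[(array([ 0.6885, -2.198 ]), 82), (array([ 0.612 , -1.5366]), 2412), (array([ 0.4632, -0.1764]), 97), (array([0.435 , 0.0517]), 262), (array([0.6419, 0.1652]), 597)]
rack [(array([-0.1051, -2.1296]), 82), (array([-0.1368, -1.4846]), 2412), (array([-0.1939, -0.1588]), 97), (array([-0.2065,  0.0638]), 262), (array([0.0009, 0.1604]), 597)]
[(array([0.642 , 0.1979]), 545), (array([ 0.4706, -0.1844]), 252), (array([ 0.4494, -0.3191]), 250)]
rack [(array([0.0023, 0.1602]), 545), (array([-0.1897, -0.2017]), 252), (array([-0.2191, -0.3319]), 250)]
to [0.4355 0.0522 0.056 ] shift units [-0.005  0.014  2.113]
```

Call:
{"api": "move_arm", "payload": {
  "increments": [
    [0.8,0,0,0.5,0,0,0],
    [0.8,0,0,0.6,0,0,0],
    [0.8,0,0,0.6,0,0,0],
    [0.8,0,0,0.4,0,0,0],
    [0.5,0,0,0,0,0,0],
    [0.5,0,0,0,0,0,0],
    [0.5,0,0,0,0,0,0],
    [0.5,0,0,0,0,0,0],
    [0.5,0,0,0,0,0,0],
    [0.5,0,0,0,0,0,0]
  ]
}}

```text
time_s: 29.45
ee_pos: [0.4359, 0.052, 0.0581]
eef_rot: [3.14, 0.002, 2.384]
force: [0.8, 1.8, 6.7]
grip_width: 0.0574
grip_force: 25.0
```

Call:
{"api": "move_arm", "payload": {
  "increments": [
    [0.5,0,0,0,0,0,0.15],
    [0.5,0,0,0,0,0,0.15],
    [0.5,0,0,0,0,0,0.15],
    [0.5,0,0,0,0,0,0.15],
    [0.5,0,0,0,0,0,0.15],
    [0.5,0,0,0,0,0,0.15],
    [0.5,0,0,0,0,0,0.15],
    [0.5,0,0,0,0,0,0.15],
    [0.5,0,0,0,0,0,0.15],
    [0.5,0,0,0,0,0,0.15],
    [0.5,0,0,0,0,0,0.15]
  ]
}}

```text
time_s: 30.55
ee_pos: [0.4354, 0.0519, 0.058]
eef_rot: [3.141, -0.001, 0.728]
force: [-1.4, -0.4, 9.7]
grip_width: 0.0571
grip_force: 25.0
```

```bash
python3 - <<'E'
from h import *
st(); to(rk(0,.068,.19),1.637)
E
```

```text
t 30.55 pos [0.4354 0.0519 0.058 ] rpy [ 3.141e+00 -1.000e-03  7.280e-01] F [-1.4 -0.4  9.7] M [0.163 0.556 0.117] grip 0.0571 25.0 q [ 0.04  0.25  1.97 -0.    0.92  0.88]
to [0.6371 0.1011 0.19  ] shift units [ 0.714  4.09  -2.64 ]
```

Call:
{"api": "move_arm", "payload": {
  "increments": [
    [0.5,0,0,-0.2,0,0,0],
    [0.5,0,0,-0.4,0,0,0],
    [0.5,0,0,-0.5,0,0,-0.13],
    [0.5,0,0,-0.5,0,0,-0.13],
    [0.5,0,0,-0.5,0,0,-0.13],
    [0.5,0,0,-0.4,0,0,-0.13],
    [0.5,0,0,-0.15,0,0,-0.13],
    [0.5,0,0,0,0,0,-0.13],
    [0.5,0,0,0,0,0,-0.13],
    [0.5,0.089,0.513,0,0,0,0],
    [0.5,0.089,0.513,0,0,0,0],
    [0.5,0.089,0.513,0,0,0,0],
    [0.5,0.089,0.513,0,0,0,0],
    [0.5,0.089,0.513,0,0,0,0],
    [0.5,0.089,0.513,0,0,0,0],
    [0.5,0.089,0.513,0,0,0,0],
    [0.5,0.089,0.513,0,0,0,0],
    [0.5,0,0,0,0,0,0],
    [0.5,0,0,0,0,0,0]
  ]
}}

```text
time_s: 32.45
ee_pos: [0.6365, 0.1025, 0.189]
eef_rot: [-3.14, 0.0, 1.648]
force: [-0.2, 0.3, -4.4]
grip_width: 0.0572
grip_force: 25.0
```

```bash
python3 - <<'E'
from h import *
o=st(); print(inr(o["ee_pos"])); to(rk(0,.068,.0885),1.637)
E
```

```text
t 32.45 pos [0.6365 0.1025 0.189 ] rpy [-3.14   0.     1.648] F [-0.2  0.3 -4.4] M [ 0.015 -0.046  0.049] grip 0.0572 25.0 q [ 0.1   0.53  1.24 -0.    1.37  0.03]
[-0.0005  0.0695]
to [0.6371 0.1011 0.0885] shift units [-0.03  0.01  2.01]
```

Call:
{"api": "move_arm", "payload": {
  "increments": [
    [0.5,-0.03,0,0.3,0,0,0.01],
    [0.5,0,0,0.4,0,0,0],
    [0.5,0,0,0.4,0,0,0],
    [0.5,0,0,0.4,0,0,0],
    [0.5,0,0,0.3,0,0,0],
    [0.5,0,0,0.15,0,0,0],
    [0.5,0,0,0.06,0,0,0],
    [0.5,0,0,0.04,0,0,0],
    [0.5,0,0,0,0,0,0],
    [0.5,0,0,0,0,0,0]
  ]
}}

```text
time_s: 33.45
ee_pos: [0.6375, 0.1011, 0.0881]
eef_rot: [3.14, -0.0, 1.635]
force: [-1.5, -0.1, 2.6]
grip_width: 0.0574
grip_force: 25.0
```

```bash
python3 - <<'E'
from h import *
o=st(); print(inr(o["ee_pos"])); to([.47,-.185,.21])
E
```

```text
t 33.45 pos [0.6375 0.1011 0.0881] rpy [ 3.14  -0.     1.635] F [-1.5 -0.1  2.6] M [-0.085  0.532  0.028] grip 0.0574 25.0 q [0.1  0.62 1.34 0.   1.18 0.04]
[0.0004 0.0681]
to [ 0.47  -0.185  0.21 ] shift units [-5.496 -3.71  -2.438]
```

Call:
{"api": "move_arm", "payload": {
  "increments": [
    [1,0,0,0,0,0,0],
    [1,0,0,0,0,0,0],
    [1,0,0,0,0,0,0],
    [1,0,0,-0.4,0,0,0],
    [1,0,0,-0.6,0,0,0],
    [1,0,0,-0.7,0,0,0],
    [1,0,0,-0.5,0,0,0],
    [1,-0.5,-0.337,0,0,0,0],
    [1,-0.5,-0.337,0,0,0,0],
    [1,-0.5,-0.337,0,0,0,0],
    [1,-0.5,-0.337,0,0,0,0],
    [1,-0.5,-0.337,0,0,0,0],
    [1,-0.5,-0.337,0,0,0,0],
    [1,-0.5,-0.337,0,0,0,0],
    [1,-0.5,-0.337,0,0,0,0],
    [1,-0.5,-0.337,0,0,0,0],
    [1,-0.5,-0.337,0,0,0,0],
    [1,-0.5,-0.337,0,0,0,0]
  ]
}}

```text
time_s: 35.25
ee_pos: [0.4691, -0.1862, 0.1971]
eef_rot: [3.141, 0.0, 1.635]
force: [0.3, -0.1, -0.1]
grip_width: 0.0942
grip_force: 0.0
```

Call:
{"api": "move_arm", "payload": {
  "increments": [
    [1,0,0,0.1,0,0,-0.15],
    [1,0,0,0.1,0,0,-0.15],
    [1,0,0,0.1,0,0,-0.15],
    [1,0,0,0.1,0,0,-0.15],
    [1,0,0,0.1,0,0,-0.15],
    [1,0,0,0,0,0,0]
  ]
}}

```text
time_s: 35.85
ee_pos: [0.4695, -0.1851, 0.1715]
eef_rot: [-3.141, -0.001, 2.387]
force: [0.2, 0.3, -0.3]
grip_width: 0.0937
grip_force: 0.0
```

```bash
python3 - <<'E'
from h import *
st()
p=ctrl.camera("side"); print([(j[0],j[1]) for j in jars(p)]); print("rack",[(inr(j[0]),j[1]) for j in jars(p,.03)])
p=ctrl.camera("top"); print([(j[0],j[1]) for j in jars(p)]); print("rack",[(inr(j[0]),j[1]) for j in jars(p,.03)])
to([.47,-.185,.056])
cv2.imwrite("pics/m4.png",cv2.resize(ctrl.camera("side")["color"][120:320,180:400],None,fx=3,fy=3,interpolation=cv2.INTER_CUBIC))
E
```

```text
t 35.85 pos [ 0.4695 -0.1851  0.1715] rpy [-3.141e+00 -1.000e-03  2.387e+00] F [ 0.2  0.3 -0.3] M [ 0.042 -0.136  0.019] grip 0.0937 0.0 q [-0.45  0.23  1.69 -0.    1.22 -1.26]
[(array([ 0.6885, -2.198 ]), 82), (array([ 0.6126, -1.538 ]), 2401), (array([ 0.4482, -0.3217]), 163), (array([ 0.4693, -0.1861]), 199), (array([0.6438, 0.1372]), 854)]
rack [(array([-0.1051, -2.1296]), 82), (array([-0.1363, -1.486 ]), 2401), (array([-0.2178, -0.2984]), 163), (array([-0.1886, -0.1685]), 199), (array([0.001 , 0.1332]), 854)]
[(array([0.6441, 0.1666]), 836), (array([ 0.4462, -0.3227]), 187)]
rack [(array([0.0022, 0.1295]), 836), (array([-0.2224, -0.3351]), 187)]
to [ 0.47  -0.185  0.056] shift units [1.000e-03 6.000e-03 2.323e+00]
```

View pics/m4.png

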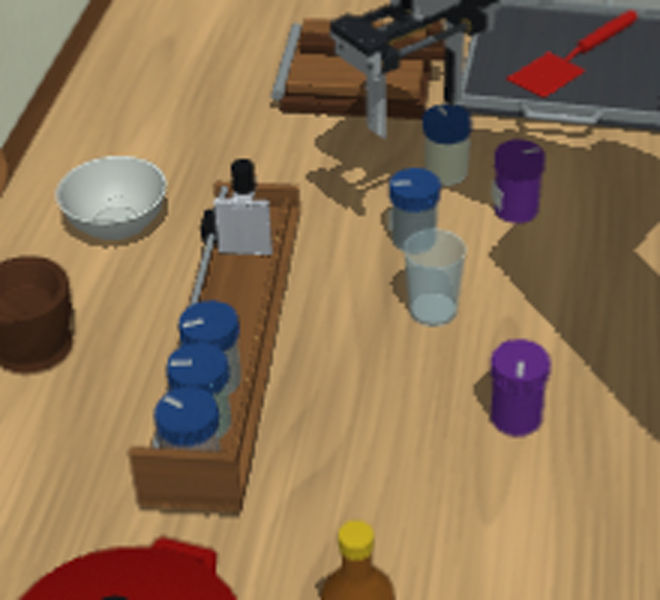

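Call:
{"api": "move_arm", "payload": {
  "increments": [
    [0.8,0,0,0.6,0,0,0],
    [0.8,0,0,0.7,0,0,0],
    [0.8,0,0,0.6,0,0,0],
    [0.8,0,0,0.42,0,0,0],
    [0.5,0,0,0,0,0,0],
    [0.5,0,0,0,0,0,0],
    [0.5,0,0,0,0,0,0],
    [0.5,0,0,0,0,0,0],
    [0.5,0,0,0,0,0,0],
    [0.5,0,0,0,0,0,0]
  ]
}}

```text
time_s: 37.0
ee_pos: [0.4705, -0.1855, 0.0572]
eef_rot: [3.141, 0.002, 2.385]
force: [0.6, 1.7, 7.8]
grip_width: 0.0576
grip_force: 25.0
```

Call:
{"api": "move_arm", "payload": {
  "increments": [
    [0.5,0,0,0,0,0,0.15],
    [0.5,0,0,0,0,0,0.15],
    [0.5,0,0,0,0,0,0.15],
    [0.5,0,0,0,0,0,0.15],
    [0.5,0,0,0,0,0,0.15],
    [0.5,0,0,0,0,0,0.15],
    [0.5,0,0,0,0,0,0.15],
    [0.5,0,0,0,0,0,0.15],
    [0.5,0,0,0,0,0,0.15],
    [0.5,0,0,0,0,0,0.15],
    [0.5,0,0,0,0,0,0.15]
  ]
}}

```text
time_s: 38.1
ee_pos: [0.4702, -0.1856, 0.0572]
eef_rot: [3.14, -0.0, 0.729]
force: [-1.3, -0.4, 8.9]
grip_width: 0.0577
grip_force: 25.0
```

```bash
python3 - <<'E'
from h import *
st(); to(rk(0,.0075,.22),1.637)
E
```

```text
t 38.1 pos [ 0.4702 -0.1856  0.0572] rpy [ 3.14  -0.     0.729] F [-1.3 -0.4  8.9] M [0.134 0.329 0.087] grip 0.0577 25.0 q [-0.45  0.38  1.79 -0.    0.97  0.39]
to [0.6411 0.0407 0.22  ] shift units [ 4.29   3.71  -3.257]
```

Call:
{"api": "move_arm", "payload": {
  "increments": [
    [0.5,0,0,-0.2,0,0,0],
    [0.5,0,0,-0.4,0,0,0],
    [0.5,0,0,-0.5,0,0,-0.13],
    [0.5,0,0,-0.5,0,0,-0.13],
    [0.5,0,0,-0.5,0,0,-0.13],
    [0.5,0,0,-0.4,0,0,-0.13],
    [0.5,0,0,-0.15,0,0,-0.13],
    [0.5,0,0,0,0,0,-0.13],
    [0.5,0,0,0,0,0,-0.13],
    [0.5,0.429,0.371,0,0,0,0],
    [0.5,0.429,0.371,0,0,0,0],
    [0.5,0.429,0.371,0,0,0,0],
    [0.5,0.429,0.371,0,0,0,0],
    [0.5,0.429,0.371,0,0,0,0],
    [0.5,0.429,0.371,0,0,0,0],
    [0.5,0.429,0.371,0,0,0,0],
    [0.5,0.429,0.371,0,0,0,0],
    [0.5,0.429,0.371,0,0,0,0],
    [0.5,0.429,0.371,0,0,0,0],
    [0.5,0,0,0,0,0,0]
  ]
}}

```text
time_s: 40.1
ee_pos: [0.6395, 0.045, 0.1882]
eef_rot: [-3.141, -0.001, 1.652]
force: [-0.2, -0.7, -3.4]
grip_width: 0.0578
grip_force: 25.0
```

```bash
python3 - <<'E'
from h import *
o=st(); print(inr(o["ee_pos"])); to(rk(0,.0075,.0885),1.637)
E
```

```text
t 40.1 pos [0.6395 0.045  0.1882] rpy [-3.141e+00 -1.000e-03  1.652e+00] F [-0.2 -0.7 -3.4] M [-0.096  0.073 -0.036] grip 0.0578 25.0 q [ 0.01  0.52  1.26  0.    1.37 -0.07]
[-0.0013  0.0119]
to [0.6411 0.0407 0.0885] shift units [-0.088  0.027  1.993]
```

Call:
{"api": "move_arm", "payload": {
  "increments": [
    [0.5,-0.08,0.02,0.1,0,0,0.013],
    [0.5,0,0,0.4,0,0,0],
    [0.5,0,0,0.4,0,0,0],
    [0.5,0,0,0.3,0,0,0],
    [0.5,0,0,0,0,0,0],
    [0.5,0,0,0,0,0,0]
  ]
}}

```text
time_s: 40.7
ee_pos: [0.6402, 0.038, 0.129]
eef_rot: [3.141, 0.0, 1.632]
force: [0.5, -0.4, -2.4]
grip_width: 0.0576
grip_force: 25.0
```

```bash
python3 - <<'E'
from h import *
o=st(); print(inr(o["ee_pos"])); to(rk(0,.0075,.0885),1.637)
E
```

```text
t 40.7 pos [0.6402 0.038  0.129 ] rpy [3.141 0.    1.632] F [ 0.5 -0.4 -2.4] M [-0.026 -0.104 -0.007] grip 0.0576 25.0 q [ 0.    0.57  1.32 -0.    1.25 -0.06]
[-0.0011  0.0049]
to [0.6411 0.0407 0.0885] shift units [0.052 0.021 0.811]
```

Call:
{"api": "move_arm", "payload": {
  "increments": [
    [0.5,0.05,0.02,0,0,0,-0.005],
    [0.5,0,0,0.3,0,0,0],
    [0.5,0,0,0.25,0,0,0],
    [0.5,0,0,0.15,0,0,0],
    [0.5,0,0,0.08,0,0,0],
    [0.5,0,0,0.05,0,0,0],
    [0.5,0,0,0,0,0,0],
    [0.5,0,0,0,0,0,0]
  ]
}}

```text
time_s: 41.5
ee_pos: [0.6412, 0.0411, 0.0874]
eef_rot: [3.141, -0.0, 1.637]
force: [-1.5, 0.0, 0.4]
grip_width: 0.0578
grip_force: 25.0
```

```bash
python3 - <<'E'
from h import *
o=st(); print(inr(o["ee_pos"])); to([.449,-.321,.21])
E
```

```text
t 41.5 pos [0.6412 0.0411 0.0874] rpy [ 3.141 -0.     1.637] F [-1.5  0.   0.4] M [-0.006  0.193  0.007] grip 0.0578 25.0 q [ 0.01  0.61  1.35  0.    1.17 -0.06]
[0.0001 0.0079]
to [ 0.449 -0.321  0.21 ] shift units [-6.973 -4.313 -2.452]
```

Call:
{"api": "move_arm", "payload": {
  "increments": [
    [1,0,0,0,0,0,0],
    [1,0,0,0,0,0,0],
    [1,0,0,0,0,0,0],
    [1,0,0,-0.4,0,0,0],
    [1,0,0,-0.6,0,0,0],
    [1,0,0,-0.7,0,0,0],
    [1,0,0,-0.5,0,0,0],
    [1,-0.581,-0.359,0,0,0,0],
    [1,-0.581,-0.359,0,0,0,0],
    [1,-0.581,-0.359,0,0,0,0],
    [1,-0.581,-0.359,0,0,0,0],
    [1,-0.581,-0.359,0,0,0,0],
    [1,-0.581,-0.359,0,0,0,0],
    [1,-0.581,-0.359,0,0,0,0],
    [1,-0.581,-0.359,0,0,0,0],
    [1,-0.581,-0.359,0,0,0,0],
    [1,-0.581,-0.359,0,0,0,0],
    [1,-0.581,-0.359,0,0,0,0],
    [1,-0.581,-0.359,0,0,0,0]
  ]
}}

```text
time_s: 43.4
ee_pos: [0.4483, -0.3222, 0.1972]
eef_rot: [3.141, 0.0, 1.637]
force: [1.3, -0.4, 0.8]
grip_width: 0.0941
grip_force: 0.0
```

Call:
{"api": "move_arm", "payload": {
  "increments": [
    [1,0,0,0.1,0,0,-0.15],
    [1,0,0,0.1,0,0,-0.15],
    [1,0,0,0.1,0,0,-0.15],
    [1,0,0,0.1,0,0,-0.15],
    [1,0,0,0.1,0,0,-0.15],
    [1,0,0,0,0,0,0]
  ]
}}

```text
time_s: 44.0
ee_pos: [0.4489, -0.3209, 0.1715]
eef_rot: [-3.142, -0.001, 2.389]
force: [-0.3, -0.4, 0.4]
grip_width: 0.0941
grip_force: 0.0
```

```bash
python3 - <<'E'
from h import *
st()
p=ctrl.camera("side"); print([(j[0],j[1]) for j in jars(p)]); print("rack",[(inr(j[0]),j[1]) for j in jars(p,.03)])
p=ctrl.camera("top"); print([(j[0],j[1]) for j in jars(p)]); print("rack",[(inr(j[0]),j[1]) for j in jars(p,.03)])
to([.449,-.3205,.056])
E
```

```text
t 44.0 pos [ 0.4489 -0.3209  0.1715] rpy [-3.142e+00 -1.000e-03  2.389e+00] F [-0.3 -0.4  0.4] M [ 0.016 -0.164 -0.058] grip 0.0941 0.0 q [-0.69  0.33  1.56  0.    1.25 -1.51]
[(array([ 0.6884, -2.1978]), 83), (array([ 0.6252, -1.5828]), 2068), (array([ 0.4471, -0.322 ]), 173), (array([0.6451, 0.1105]), 1083)]
rack [(array([-0.1053, -2.1294]), 83), (array([-0.1271, -1.5301]), 2068), (array([-0.2188, -0.2986]), 173), (array([0.0006, 0.1073]), 1083)]
[(array([0.6457, 0.1357]), 1120)]
rack [(array([0.0019, 0.0993]), 1120)]
to [ 0.449  -0.3205  0.056 ] shift units [0.009 0.006 2.324]
```

Call:
{"api": "move_arm", "payload": {
  "increments": [
    [0.8,0,0,0.6,0,0,0],
    [0.8,0,0,0.7,0,0,0],
    [0.8,0,0,0.6,0,0,0],
    [0.8,0,0,0.42,0,0,0],
    [0.5,0,0,0,0,0,0],
    [0.5,0,0,0,0,0,0],
    [0.5,0,0,0,0,0,0],
    [0.5,0,0,0,0,0,0],
    [0.5,0,0,0,0,0,0],
    [0.5,0,0,0,0,0,0]
  ]
}}

```text
time_s: 45.1
ee_pos: [0.4498, -0.3214, 0.0574]
eef_rot: [3.141, 0.003, 2.387]
force: [0.4, 1.4, 6.4]
grip_width: 0.0574
grip_force: 25.0
```

Call:
{"api": "move_arm", "payload": {
  "increments": [
    [0.5,0,0,0,0,0,0.15],
    [0.5,0,0,0,0,0,0.15],
    [0.5,0,0,0,0,0,0.15],
    [0.5,0,0,0,0,0,0.15],
    [0.5,0,0,0,0,0,0.15],
    [0.5,0,0,0,0,0,0.15],
    [0.5,0,0,0,0,0,0.15],
    [0.5,0,0,0,0,0,0.15],
    [0.5,0,0,0,0,0,0.15],
    [0.5,0,0,0,0,0,0.15],
    [0.5,0,0,0,0,0,0.15]
  ]
}}

```text
time_s: 46.2
ee_pos: [0.4495, -0.3215, 0.0573]
eef_rot: [3.139, -0.0, 0.73]
force: [-1.1, 1.2, 8.3]
grip_width: 0.0575
grip_force: 25.0
```

```bash
python3 - <<'E'
from h import *
st(); to(rk(0,-.053,.22),1.637)
E
```

```text
t 46.2 pos [ 0.4495 -0.3215  0.0573] rpy [ 3.139 -0.     0.73 ] F [-1.1  1.2  8.3] M [0.251 0.327 0.073] grip 0.0575 25.0 q [-0.69  0.47  1.66 -0.    1.01  0.15]
to [ 0.6451 -0.0197  0.22  ] shift units [ 5.765  4.303 -3.254]
```

Call:
{"api": "move_arm", "payload": {
  "increments": [
    [0.5,0,0,-0.2,0,0,0],
    [0.5,0,0,-0.4,0,0,0],
    [0.5,0,0,-0.5,0,0,-0.13],
    [0.5,0,0,-0.5,0,0,-0.13],
    [0.5,0,0,-0.5,0,0,-0.13],
    [0.5,0,0,-0.5,0,0,-0.13],
    [0.5,0,0,-0.5,0,0,-0.13],
    [0.5,0,0,-0.15,0,0,-0.13],
    [0.5,0,0,0,0,0,-0.13]
  ]
}}

```text
time_s: 47.1
ee_pos: [0.4491, -0.3211, 0.2203]
eef_rot: [3.14, 0.001, 1.657]
force: [-0.4, 0.8, -4.4]
grip_width: 0.0578
grip_force: 25.0
```

Call:
{"api": "move_arm", "payload": {
  "increments": [
    [0.5,0.48,0.358,0,0,0,0],
    [0.5,0.48,0.358,0,0,0,0],
    [0.5,0.48,0.358,0,0,0,0],
    [0.5,0.48,0.358,0,0,0,0],
    [0.5,0.48,0.358,0,0,0,0],
    [0.5,0.48,0.358,0,0,0,0],
    [0.5,0.48,0.358,0,0,0,0],
    [0.5,0.48,0.358,0,0,0,0],
    [0.5,0.48,0.358,0,0,0,0],
    [0.5,0.48,0.358,0,0,0,0],
    [0.5,0.48,0.358,0,0,0,0],
    [0.5,0.48,0.358,0,0,0,0],
    [0.5,0,0,0,0,0,0],
    [0.5,0,0,0,0,0,0],
    [0.5,0,0,0,0,0,0]
  ]
}}

```text
time_s: 48.6
ee_pos: [0.6409, -0.0181, 0.2185]
eef_rot: [-3.141, 0.0, 1.648]
force: [-0.2, 0.4, -4.9]
grip_width: 0.0573
grip_force: 25.0
```

```bash
python3 - <<'E'
from h import *
o=st(); print(inr(o["ee_pos"])); to(rk(0,-.053,.0885),1.637)
E
```

```text
t 48.6 pos [ 0.6409 -0.0181  0.2185] rpy [-3.141  0.     1.648] F [-0.2  0.4 -4.9] M [-0.09  -0.051 -0.065] grip 0.0573 25.0 q [-0.09  0.5   1.21 -0.    1.43 -0.16]
[-0.004  -0.0512]
to [ 0.6451 -0.0197  0.0885] shift units [-0.037  0.081  2.601]
```

Call:
{"api": "move_arm", "payload": {
  "increments": [
    [0.5,-0.037,0.081,0.3,0,0,0.01],
    [0.5,0,0,0.4,0,0,0],
    [0.5,0,0,0.4,0,0,0],
    [0.5,0,0,0.4,0,0,0],
    [0.5,0,0,0.3,0,0,0],
    [0.5,0,0,0,0,0,0],
    [0.5,0,0,0,0,0,0]
  ]
}}

```text
time_s: 49.3
ee_pos: [0.6457, -0.0193, 0.1287]
eef_rot: [3.141, 0.0, 1.637]
force: [0.0, -0.2, -4.8]
grip_width: 0.0576
grip_force: 25.0
```

```bash
python3 - <<'E'
from h import *
o=st(); print(inr(o["ee_pos"])); to(rk(0,-.053,.0885),1.637)
E
```

```text
t 49.3 pos [ 0.6457 -0.0193  0.1287] rpy [3.141 0.    1.637] F [ 0.  -0.2 -4.8] M [ 0.009 -0.104 -0.01 ] grip 0.0576 25.0 q [-0.09  0.58  1.31 -0.    1.26 -0.15]
[ 0.0006 -0.0527]
to [ 0.6451 -0.0197  0.0885] shift units [-0.006 -0.012  0.804]
```

Call:
{"api": "move_arm", "payload": {
  "increments": [
    [0.5,0,-0.01,0.3,0,0,0],
    [0.5,0,0,0.25,0,0,0],
    [0.5,0,0,0.15,0,0,0],
    [0.5,0,0,0.08,0,0,0],
    [0.5,0,0,0.04,0,0,0],
    [0.5,0,0,0,0,0,0],
    [0.5,0,0,0,0,0,0],
    [1,0,0,0,0,0,0],
    [1,0,0,0,0,0,0],
    [1,0,0,0,0,0,0],
    [1,0,0,-0.4,0,0,0],
    [1,0,0,-0.6,0,0,0],
    [1,0,0,-0.7,0,0,0],
    [1,0,0,-0.5,0,0,0],
    [1,-0.4,0,0,0,0,0],
    [1,-0.5,0,0,0,0,0],
    [1,-0.5,0,0,0,0,0],
    [1,-0.5,0,0,0,0,0],
    [1,0,0,0,0,0,0]
  ]
}}

```text
time_s: 51.2
ee_pos: [0.6512, -0.1166, 0.1973]
eef_rot: [3.142, 0.0, 1.634]
force: [0.2, 0.3, -0.2]
grip_width: 0.0935
grip_force: 0.0
```

```bash
python3 - <<'E'
from h import *
o=st(); print(inr(o["ee_pos"])); to([.652,-.1185,.1055])
p=ctrl.camera("top");q=ctrl.camera("side")
for c in (p,q): print("rack",[(inr(j[0]),j[1]) for j in jars(c,.03)])
a=cv2.resize(p["color"][120:190,220:380],None,fx=4,fy=4,interpolation=cv2.INTER_CUBIC); b=cv2.resize(q["color"][170:310,200:360],(640,560)[:2],interpolation=cv2.INTER_CUBIC)
cv2.imwrite("pics/f1.png",cv2.resize(np.vstack([a,b]),None,fx=.7,fy=.7))
E
```

```text
t 51.2 pos [ 0.6512 -0.1166  0.1973] rpy [3.142 0.    1.634] F [ 0.2  0.3 -0.2] M [-0.023 -0.138  0.009] grip 0.0935 0.0 q [-0.23  0.56  1.17 -0.    1.41 -0.3 ]
[-0.0003 -0.1501]
to [ 0.652  -0.1185  0.1055] shift units [-0.038  0.014  1.837]
rack [(array([0.0021, 0.0746]), 1354)]
rack [(array([-0.1051, -2.1296]), 82), (array([-0.1308, -1.5293]), 2106), (array([0.0008, 0.0828]), 1294)]
```

View pics/f1.png

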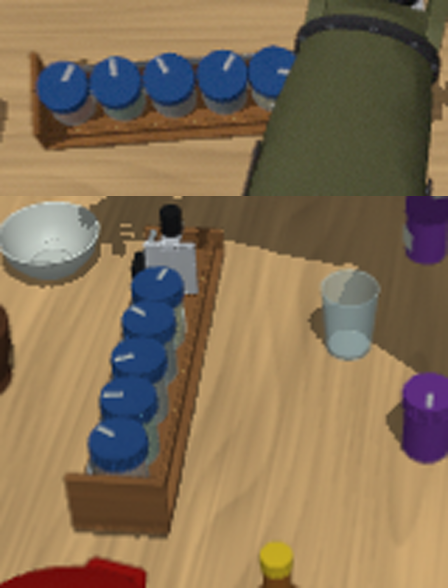

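Call:
{"api": "move_arm", "payload": {
  "increments": [
    [1,-0.038,0.014,0.4,0,0,0],
    [1,0,0,0.5,0,0,0],
    [1,0,0,0.5,0,0,0],
    [1,0,0,0.43,0,0,0],
    [0.2,0,0,0,0,0,0],
    [0.2,0,0,0,0,0,0],
    [0.2,0,0,0,0,0,0],
    [0.2,0,0,0,0,0,0],
    [0.2,0,0,0,0,0,0],
    [0.2,0,0,0,0,0,0],
    [0.2,0,0,0,0,0,0],
    [0.2,0,0,0,0,0,0],
    [0.2,0,0,0,0,0,0],
    [0.2,0,0,0,0,0,0],
    [0.2,0,0,0,0,0,0]
  ]
}}

```text
time_s: 52.8
ee_pos: [0.6514, -0.1158, 0.1059]
eef_rot: [-3.14, -0.0, 1.637]
force: [-7.3, -0.7, 2.8]
grip_width: 0.0257
grip_force: 25.0
```

```bash
python3 - <<'E'
from h import *
o=st(); print(inr(o["ee_pos"]))
E
```

```text
t 52.8 pos [ 0.6514 -0.1158  0.1059] rpy [-3.14  -0.     1.637] F [-7.3 -0.7  2.8] M [-0.031  1.059  0.004] grip 0.0257 25.0 q [-0.23  0.64  1.27 -0.    1.24 -0.3 ]
[-0.     -0.1493]
```

Call:
{"api": "move_arm", "payload": {
  "increments": [
    [0.2,0.1,-0.01,0,0,0,0],
    [0.2,0.2,0,0,0,0,0],
    [0.2,0.2,0,0,0,0,0],
    [0.2,0.15,0,0,0,0,0],
    [0.2,0.05,0,0,0,0,0],
    [0.2,0.03,0,0,0,0,0],
    [0.2,0.03,0,0,0,0,0],
    [0.2,0.02,0,0,0,0,0]
  ]
}}

```text
time_s: 53.6
ee_pos: [0.6487, -0.0761, 0.1059]
eef_rot: [-3.141, -0.0, 1.637]
force: [-5.2, -2.6, 2.3]
grip_width: 0.0256
grip_force: 25.0
```

```bash
python3 - <<'E'
from h import *
o=st(); print(inr(o["ee_pos"]))
p=ctrl.camera("side"); cv2.imwrite("pics/s2.png",cv2.resize(p["color"][170:250,200:300],None,fx=6,fy=6,interpolation=cv2.INTER_CUBIC))
E
```

```text
t 53.6 pos [ 0.6487 -0.0761  0.1059] rpy [-3.141 -0.     1.637] F [-5.2 -2.6  2.3] M [-0.597  0.852 -0.098] grip 0.0256 25.0 q [-0.17  0.62  1.3  -0.    1.22 -0.24]
[-1.000e-04 -1.095e-01]
```

View pics/s2.png

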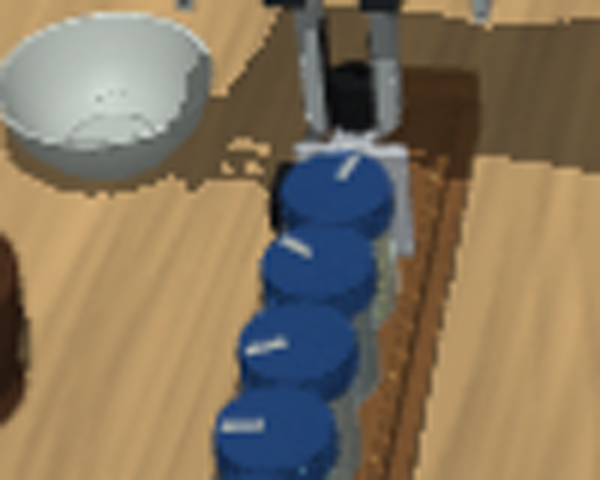

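Call:
{"api": "move_arm", "payload": {
  "increments": [
    [0.2,0.03,0,0,0,0,0],
    [0.2,0.03,0,0,0,0,0],
    [0.2,0.03,0,0,0,0,0],
    [0.2,0.03,0,0,0,0,0],
    [0.2,0,0,0,0,0,0]
  ]
}}

```text
time_s: 54.15
ee_pos: [0.6483, -0.07, 0.1059]
eef_rot: [-3.141, -0.0, 1.637]
force: [-5.1, -2.1, 1.7]
grip_width: 0.0256
grip_force: 25.0
```

```bash
python3 - <<'E'
from h import *
o=st(); print(inr(o["ee_pos"]))
E
```

```text
t 54.15 pos [ 0.6483 -0.07    0.1059] rpy [-3.141 -0.     1.637] F [-5.1 -2.1  1.7] M [-0.312  0.823 -0.024] grip 0.0256 25.0 q [-0.16  0.61  1.3   0.    1.22 -0.23]
[-1.000e-04 -1.034e-01]
```

Call:
{"api": "move_arm", "payload": {
  "increments": [
    [0.2,0.04,0,0,0,0,0],
    [0.2,0.04,0,0,0,0,0],
    [0.2,0.04,0,0,0,0,0]
  ]
}}

```text
time_s: 54.45
ee_pos: [0.648, -0.0646, 0.1059]
eef_rot: [-3.141, 0.001, 1.637]
force: [-3.9, -7.1, 1.2]
grip_width: 0.0258
grip_force: 25.0
```

```bash
python3 - <<'E'
from h import *
o=st(); print(inr(o["ee_pos"]))
for c in ("side",): p=ctrl.camera(c); print("rack",[(inr(j[0]),j[1]) for j in jars(p,.03)])
E
```

```text
t 54.45 pos [ 0.648  -0.0646  0.1059] rpy [-3.141e+00  1.000e-03  1.637e+00] F [-3.9 -7.1  1.2] M [-1.292  0.716 -0.023] grip 0.0258 25.0 q [-0.16  0.61  1.31 -0.    1.22 -0.22]
[-0.0001 -0.0981]
rack [(array([-0.1051, -2.1296]), 82), (array([-0.1368, -1.4849]), 2416), (array([0.0008, 0.0824]), 1296)]
```

Call:
{"api": "move_arm", "payload": {
  "increments": [
    [0.2,0,0,0,0,0,0],
    [0.2,0,0,0,0,0,0],
    [1,0,0,0,0,0,0],
    [1,0,0,0,0,0,0],
    [1,0,0,0,0,0,0],
    [1,0,0,0,0,0,0],
    [1,0,0,-0.4,0,0,0],
    [1,0,0,-0.6,0,0,0],
    [1,0,0,-0.7,0,0,0],
    [1,0,0,-0.5,0,0,0],
    [1,-0.5,-0.4,0,0,0,0],
    [1,-0.6,-0.5,0,0,0,0],
    [1,-0.6,-0.5,0,0,0,0],
    [1,-0.6,-0.5,0,0,0,0],
    [1,-0.6,-0.5,0,0,0,0],
    [1,-0.6,-0.5,0,0,0,0],
    [1,-0.6,-0.5,0,0,0,0],
    [1,0,0,0,0,0,0],
    [1,0,0,0,0,0,0],
    [1,0,0,0,0,0,0]
  ]
}}

```text
time_s: 56.5
ee_pos: [0.4927, -0.2799, 0.2159]
eef_rot: [3.141, -0.0, 1.638]
force: [-0.3, 0.8, 0.5]
grip_width: 0.0941
grip_force: 0.0
```

```bash
python3 - <<'E'
from h import *
o=st()
p=ctrl.camera("top");q=ctrl.camera("side")
for c in (p,q): print("rack",[(inr(j[0]),j[1]) for j in jars(c,.03)])
a=cv2.resize(p["color"][115:185,220:380],None,fx=5,fy=5,interpolation=cv2.INTER_CUBIC); b=cv2.resize(q["color"][170:300,190:310],None,fx=4.5,fy=4.5,interpolation=cv2.INTER_CUBIC)
cv2.imwrite("pics/g1.png",a); cv2.imwrite("pics/g2.png",b)
E
```

```text
t 56.5 pos [ 0.4927 -0.2799  0.2159] rpy [ 3.141 -0.     1.638] F [-0.3  0.8  0.5] M [-0.006 -0.082 -0.008] grip 0.0941 0.0 q [-0.58  0.33  1.46  0.    1.35 -0.65]
rack [(array([0.0015, 0.0712]), 1408)]
rack [(array([-0.1051, -2.1296]), 82), (array([-0.1215, -1.6354]), 1406), (array([0.001 , 0.0832]), 1300)]
```

View pics/g1.png

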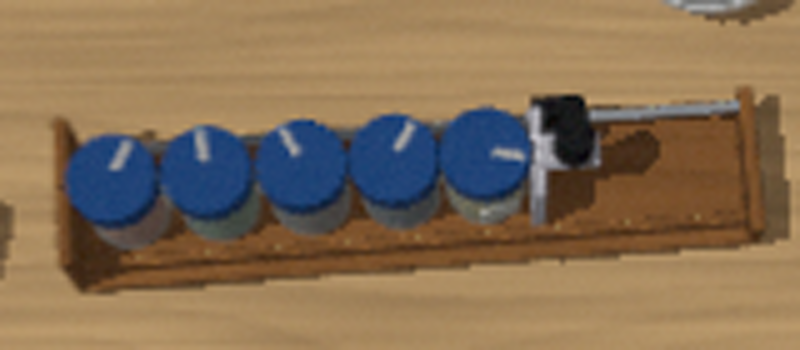

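View pics/g2.png

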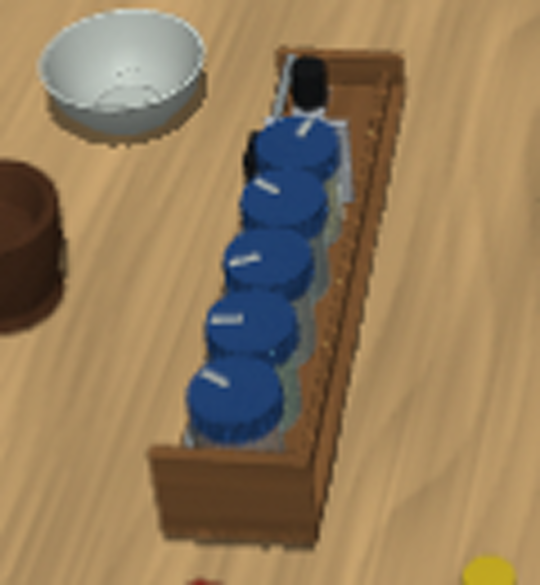

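```bash
python3 -c "
from station import ctrl
print(ctrl.hand_in())"
```

```text
the job is handed in; nothing more can be done
None
```

The job is handed in, but no verdict came back: all five blue-capped jars stand in a close row from the rack's fixed end, with the end stop flush against the last one. Each cap was turned 1.65 rad (more than the 1.2 rad the loosest could need) and the torque at the end matched tight caps; I have no direct reading of the cap angles. I did not touch the cup, oil bottle, pot, press or purple look-alikes.

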